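# Put a yellow parts case back into the packed rack

## Robot

A 6-joint arm with a two-finger parallel gripper is mounted at the origin on the work surface. World frame = base frame: x ahead of the robot, y to its left, z up, the work surface at z = 0. Lengths are in m, angles in rad, forces in N, time in s.
With the tool pointing down it reaches from about 0.25 to 0.775 m from the base axis. Payload 4 kg.
Tool frame: the origin (TCP) lies between the finger pads; the fingertips stand 14 mm ahead of it and the grasp point (between the pads) lies 5 mm behind it (robot.tips_ahead is the distance from the TCP to the fingertips, in m); z points along the fingers, y is the direction in which the jaws open and shut (so a half turn about z gives the same grasp; the last joint's range is limited). The gripper opens to 94 mm and grips with 3 to 60 N. Pads are 16 mm wide; open, the fingers measure 119 mm over their backs; the gripper's body (75 mm by 177 mm) begins 78 mm behind the grasp point.
Start: joints at [1.085, 0.087, 1.371, -0, 1.684, -0.103], TCP at [0.205, 0.51, 0.183] pointing down, gripper open.
Joint ranges: [-3.1, 3.1], [-0.76, 2.03], [0.27, 2.55], [-1.08, 4.22], [0.17, 2.65], [-2.57, 2.57]. Speed limits (rad/s): [2.79, 2.79, 3.14, 3.14, 3.14, 3.14].

## Interface

Orientations are given as [roll, pitch, yaw] about the fixed x, y, z axes, in that order (R = Rz(yaw) Ry(pitch) Rx(roll)).
In Python, from bench import robot, optics, job gives the robot as it stands.
- The arm moves only by the tool apply_moves, never from a script. Its argument "moves" is a list of rows, each a list of 3 entries, a list of its own where there are three numbers: the shift along the tool's x, y, z in cm, then the turn, a rotation vector about the tool's x, y, z in rad, then the opening, from 0 (shut) to 1 (fully open). In form: [[[tx, ty, tz], [rx, ry, rz], grip], ...]. A call has exactly 10 rows; each row is the pose to reach, as a shift and turn from the pose commanded when the call began, along the tool's axes at that moment; what a row does not reach only later rows make up. A row lasts 1/12 s, in which the tool goes at most 41.7 mm and 7.16 degrees, less where a joint would pass 70% of its speed; a pose out of reach is approached as far as the arm can. A call with a gripper value outside its range is refused whole. The fingers move at their own pace and stop on an object; the grip force is fixed at half the most. Time passes only in rows, so rows that repeat a pose let the fingers close, or fill a call up. It gives the time, the measured TCP pose, the force and the opening at its end, in the units of the state.
- robot.get_obs(): the state, without advancing time (a new reading comes with each control period).
- optics.snapshot(name): name is "scene" or "side" or "wrist"; returns the picture (400x640x3 uint8, red, green, blue); there is no depth.
- optics.get_calibration(name): a dict with "fx", "fy", "cx", "cy" (pixels), "rvec" (rotation vector, rad) and "tvec" (3), from world to camera coordinates, as OpenCV has them. Camera axes: x right, y down, z forward; pixel columns grow to the right and rows downward; lengths in m; the calibration is good to about 2 mm. A picture is of the moment at which its call begins: read the wrist's pose just before it. get_calibration takes no time and is no camera call; for the wrist camera it gives the pose at the moment of the call.
- job.close_job(): hands the job in, once; it reports no verdict.
The state is a dict: "time": time; "joint_positions": joint angles; "qvel": joint speeds; "joint_torque": joint torques, N m; "tool_pos": TCP position; "ee_rot": TCP orientation; "wrist_force": force on the tool from outside, world axes, zero at the start; "wrist_torque": the same for the moment, N m; "width": finger opening in m.
Only numpy, scipy, OpenCV 4.12 (cv2) and the standard library are available. Lean on these libraries where they do the work, as an engineer would, in place of code of your own. Each camera call takes 0.05 s, during which the arm holds its last target.

## Task

Someone has left a spray can standing in the rack of parts cases: take it out and stand it on the black mat, without dropping it. Then slide the cases that stand between the yellow-labelled one and the rack's red end along towards that red end, without lifting any of them out or tipping them over, and set the second yellow-labelled case, waiting in the sloping pocket, upright into the gap directly next to the first yellow one on its red-end side. Lower it fully onto the rack floor rather than dropping it, leave every case standing square in the rack, and leave the other things on the bench alone.

Things in the scene. Friction and masses are not known exactly. Their poses are not given: they have to be found in the camera images.
- rack: fixed rack, cases side by side along its y. Origin: centre of underside. Inside 140 (x) x 236 mm (y), floor 6 mm up, long sides 30 mm high, end plates 80 mm high: red at +y, dark steel at -y. At the start four cases stand 1 mm apart from the dark end on (yellow, blue, green in any order, then white; centres y -95, -50, -5, 40 mm), then the can. Five cases leave 16 mm over
- case_yellow: grey storage case with yellow labels on top and narrow ends; shell 120 (own x) x 44 (y, thickness) x 90 mm high, 0.25 kg; centred on top a solid black handle block 60 (x) x 12 (y) mm, top at 125 mm. Origin: centre of the underside, z up. Stands in the rack, axes as the rack's. Slides along it if drawn by the handle; shoved high up without being held, it tips
- case_blue: grey storage case with blue labels on top and narrow ends; shell 120 (own x) x 44 (y, thickness) x 90 mm high, 0.25 kg; centred on top a solid black handle block 60 (x) x 12 (y) mm, top at 125 mm. Origin: centre of the underside, z up. Stands in the rack, axes as the rack's. Slides along it if drawn by the handle; shoved high up without being held, it tips
- case_green: grey storage case with green labels on top and narrow ends; shell 120 (own x) x 44 (y, thickness) x 90 mm high, 0.25 kg; centred on top a solid black handle block 60 (x) x 12 (y) mm, top at 125 mm. Origin: centre of the underside, z up. Stands in the rack, axes as the rack's. Slides along it if drawn by the handle; shoved high up without being held, it tips
- case_white: grey storage case with white labels on top and narrow ends; shell 120 (own x) x 44 (y, thickness) x 90 mm high, 0.25 kg; centred on top a solid black handle block 60 (x) x 12 (y) mm, top at 125 mm. Origin: centre of the underside, z up. Stands in the rack, axes as the rack's. Slides along it if drawn by the handle; shoved high up without being held, it tips
- case_return: the case to put back, yellow labels, built as the others: shell 120 (own x) x 44 (y, thickness) x 90 mm high, 0.25 kg; centred on top a solid black handle block 60 (x) x 12 (y) mm, top at 125 mm. Origin: centre of the underside, z up. Starts loose in the sloping pocket, its z leaning 30 degrees towards the pocket's -x (to the robot); draw it out along its own z. May go in either way round
- pocket: fixed sloping pocket, base 150 x 100 mm, dark steel with blue cheeks. Origin: centre of the base's underside, z up. Its floor is pitched 30 degrees, floor centre 45 mm above the bench; cheeks reach 40 mm and the lower (-x) stop 50 mm up along the case, 2 mm to spare beside each cheek
- spray_can: steel spray can with white label and red cap, diameter 50 mm, 155 mm high, about 0.25 kg. Origin: centre of its underside, z up. At the start stands in the rack (y about +90 mm there) between the white case and the red end plate
- mat: black rubber mat, 150 x 150 mm, 4 mm thick, fixed on the bench. Origin: centre of its underside, z up
- jug: bystander: blue jug, 75 x 120 x 185 mm high, origin at the centre of its underside
- wrench: bystander: wrench 190 mm long lying on the bench, origin at the underside of its middle
- screwdriver: bystander: screwdriver 200 mm long lying on the bench, origin at the underside of its middle
- tape_roll: bystander: black roll, 100 mm across, 30 mm high, lying flat, origin at the centre of its underside
- oil_bottle: bystander: orange bottle, diameter 64 mm, 170 mm high, origin at the centre of its underside
There are look-alikes about, which are no part of the job. Of the things that look like the spray_can, the smallest one is meant.

How it is judged:
On the way, in this order (a step that is already met when the one before it is completed fails the run):
1. the spray can stands upright on the black mat, released (x of spray_can in the frame of mat between -0.075 and 0.075 m and y of spray_can in the frame of mat between -0.075 and 0.075 m and height (world z) of spray_can between 0.001 and 0.01 m and angle between spray_can's own z axis and vertical below 0.1 rad and linear speed of spray_can below 0.03 m/s and contact force between the fingers and spray_can below 0.05 N), for 0.2 s.
2. the cases on the red-end side of the yellow one have been slid away from it: a gap of at least 44 mm is open beside it (not (y of case_blue in the frame of case_yellow between 0 and 0.088 m) and not (y of case_green in the frame of case_yellow between 0 and 0.088 m) and not (y of case_white in the frame of case_yellow between 0 and 0.088 m)), for 0.2 s.
At the end, for the whole second after the job is handed in: Returned case directly beside the first yellow one, red-end side (centres 40-66 mm apart); all five on the rack floor (6 mm), upright (0.1 rad), square (0.15 rad), within 15 mm of the rack's centre line, white case towards the red end; can upright, its centre over the mat; all at rest (y of case_return in the frame of case_yellow between 0.04 and 0.066 m and y of case_white in the frame of rack between 0.04 and 0.102 m and z of case_yellow in the frame of rack between 0.002 and 0.012 m and angle between each of case_yellow, case_blue, case_green, case_white, case_return, spray_can's own z axis and vertical below 0.1 rad and x of case_yellow in the frame of rack between -0.015 and 0.015 m and y of case_yellow in the frame of rack between -0.102 and 0.102 m and angle between the y axis of each of case_yellow, case_blue, case_green, case_white, case_return and the y axis of rack, either way round below 0.15 rad and linear speed of each of case_yellow, case_blue, case_green, case_white, case_return below 0.02 m/s and z of case_blue in the frame of rack between 0.002 and 0.012 m and x of case_blue in the frame of rack between -0.015 and 0.015 m and y of case_blue in the frame of rack between -0.102 and 0.102 m and z of case_green in the frame of rack between 0.002 and 0.012 m and x of case_green in the frame of rack between -0.015 and 0.015 m and y of case_green in the frame of rack between -0.102 and 0.102 m and z of case_white in the frame of rack between 0.002 and 0.012 m and x of case_white in the frame of rack between -0.015 and 0.015 m and y of each of case_white, case_return in the frame of rack above -0.102 m and z of case_return in the frame of rack between 0.002 and 0.012 m and x of case_return in the frame of rack between -0.015 and 0.015 m and y of case_return in the frame of rack below 0.102 m and x of spray_can in the frame of mat between -0.075 and 0.075 m and y of spray_can in the frame of mat between -0.075 and 0.075 m and height (world z) of spray_can between 0.001 and 0.01 m and linear speed of spray_can below 0.03 m/s); the robot touches nothing.
It fails at once if a case of the row is lifted out (more than 35 mm above the bench) (height (world z) of any of case_yellow, case_blue, case_green, case_white above 0.035 m).
It fails at once if a case of the row is tipped over (more than 0.5 rad) (angle between any of case_yellow, case_blue, case_green, case_white's own z axis and vertical above 0.5 rad).
It fails at once if the returned case or the can is dropped (moves faster than 0.5 m/s with no finger on it) ((contact force between the fingers and case_return below 0.05 N and linear speed of case_return above 0.5 m/s) or (contact force between the fingers and spray_can below 0.05 N and linear speed of spray_can above 0.5 m/s)).
It fails at once if the jug, wrench, screwdriver, roll or bottle is moved by more than 30 mm (distance of any of jug, wrench, screwdriver, tape_roll, oil_bottle from where it was at the start of the episode above 0.03 m).
It also fails if it takes over 64 s, if anything falls off the work surface, if the arm or the gripper's body presses on something with over 40 N, if the wrist force passes 120 N, or if a joint passes its speed limit or range.

## Working session

There is one attempt and no reset: what is moved stays moved. The work goes in short steps, Python scripts to look and compute and a tool call to move; the robot and the scene stay as the last step left them, time stands still between calls to the robot, and variables do not carry over. Pictures are saved under pics/ and viewed, and the job is handed in when it is done.

Besides the shell and the picture viewer there is one more tool, called after "Request:" by a JSON object that holds its "api" and its "payload". apply_moves: Moves the arm, as the interface text tells. Its arguments: {"type":"object","properties":{"moves":{"type":"array"}},"required":["moves"]}

```bash
ls; mkdir -p pics; python3 - <<'E'
from bench import robot, optics, job
import cv2
print(robot.get_obs())
for n in ["scene","side","wrist"]:
    im=optics.snapshot(n); cv2.imwrite(f"pics/{n}0.png",im[:,:,::-1]); print(n,optics.get_calibration(n))
E
```

```text
pics
{'time': 0.0, 'joint_positions': array([ 1.08490299e+00,  8.79211165e-02,  1.37223336e+00,  3.16317436e-06,
        1.68358767e+00, -1.03085607e-01]), 'qvel': array([-4.16995927e-04,  1.15776515e-03, -1.11258810e-03,  8.88279239e-05,
        4.26308269e-04,  4.85025212e-04]), 'joint_torque': array([ 4.25362077e-04, -3.40190434e+01, -3.02424395e+01,  7.17734196e-02,
        3.31148319e-02, -1.85051822e-04]), 'tool_pos': array([0.20515804, 0.50966726, 0.18153335]), 'ee_rot': array([-3.13945490e+00, -2.24315663e-04,  2.75878504e+00]), 'wrist_force': array([-0.54053572,  0.60162789,  0.28135291]), 'wrist_torque': array([ 0.00165115,  0.01155549, -0.03083219]), 'width': 0.0941409335449652}
scene {'fx': 381.5403340679545, 'fy': 381.5403340679545, 'cx': 327.3683305096205, 'cy': 197.6324617017306, 'rvec': array([ 2.46233582,  0.8353782 , -0.24287444]), 'tvec': array([-0.50155819, -0.23733385,  1.10073167])}
side {'fx': 409.40830421813996, 'fy': 409.40830421813996, 'cx': 308.53857463358116, 'cy': 198.88690832225535, 'rvec': array([ 0.61968189, -2.74967502,  1.01113719]), 'tvec': array([0.55425547, 0.20052764, 0.8570753 ])}
wrist {'fx': 349.96329596928194, 'fy': 349.96329596928194, 'cx': 315.78366550909055, 'cy': 197.91203863315008, 'rvec': array([-2.43193776, -1.64445606, -0.19440194]), 'tvec': array([-0.54880511, -0.02572297,  0.39021569])}
```

View pics/scene0.png

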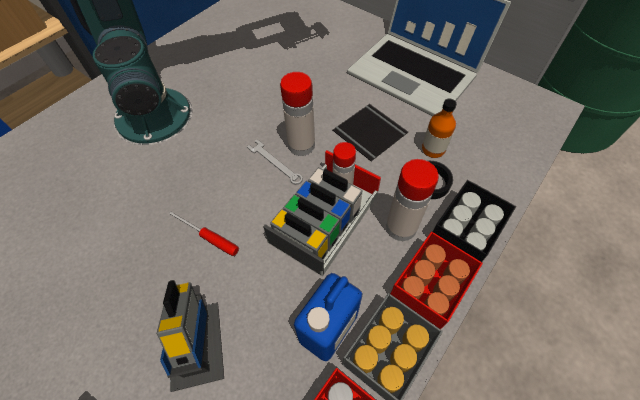

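View pics/side0.png

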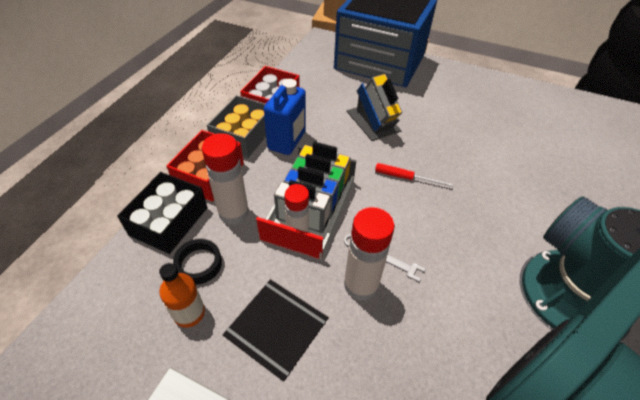

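View pics/wrist0.png

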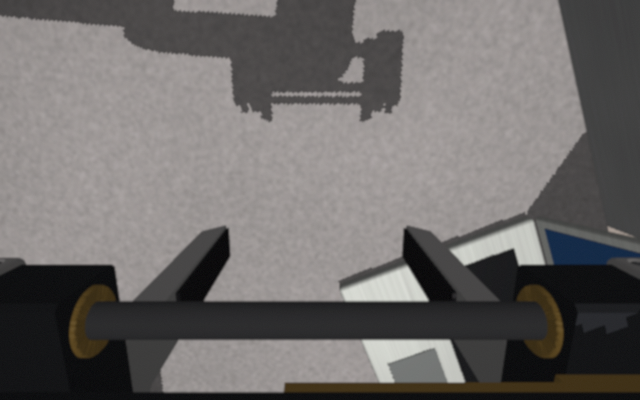

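```bash
cat > h.py <<'E'
import numpy as np, cv2
from scipy.spatial.transform import Rotation as Rot
from bench import robot, optics, job
def cam(n):
    c=optics.get_calibration(n); K=np.array([[c['fx'],0,c['cx']],[0,c['fy'],c['cy']],[0,0,1]]); return K,np.array(c['rvec']),np.array(c['tvec'])
def proj(c,P):
    return cv2.projectPoints(np.asarray(P,float).reshape(-1,1,3),c[1],c[2],c[0],None)[0].reshape(-1,2)
def ray(c,u,z):
    R=cv2.Rodrigues(c[1])[0]; o=-R.T@c[2]; d=R.T@np.linalg.inv(c[0])@np.array([u[0],u[1],1.]); s=(z-o[2])/d[2]; return o+s*d
def snap(n,name,box=None,s=1):
    im=optics.snapshot(n)[:,:,::-1].copy(); cv2.imwrite(f"pics/{name}_full.png",im)
    crop(f"{name}_full",name,box,s) if box else None
def crop(src,dst,box,s):
    im=cv2.imread(f"pics/{src}.png"); x0,y0,x1,y1=box
    cv2.imwrite(f"pics/{dst}.png",cv2.resize(im[y0:y1,x0:x1],None,fx=s,fy=s,interpolation=cv2.INTER_CUBIC))
E
python3 - <<'E'
from h import *
crop("scene0","s_rack",(250,130,390,280),4)
crop("scene0","s_pocket",(140,265,240,395),4.5)
crop("side0","d_rack",(240,130,380,270),4.2)
crop("side0","d_pocket",(330,60,420,145),6)
crop("scene0","s_mat",(320,90,420,170),6)
crop("side0","d_mat",(210,270,340,385),5)
E
```

```text
(no output)
```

View pics/s_rack.png

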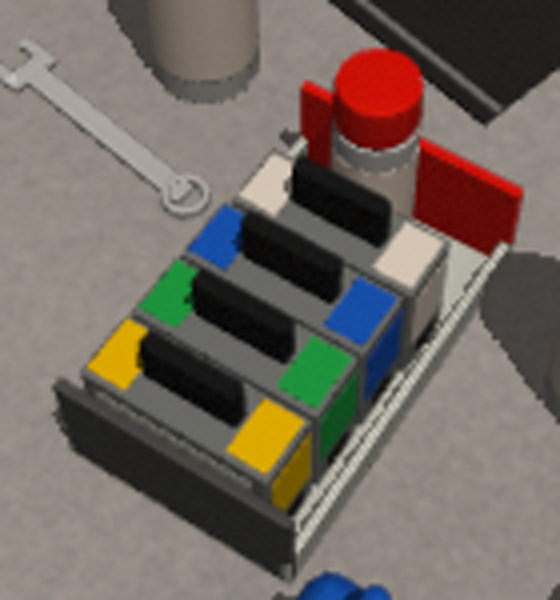

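View pics/s_pocket.png

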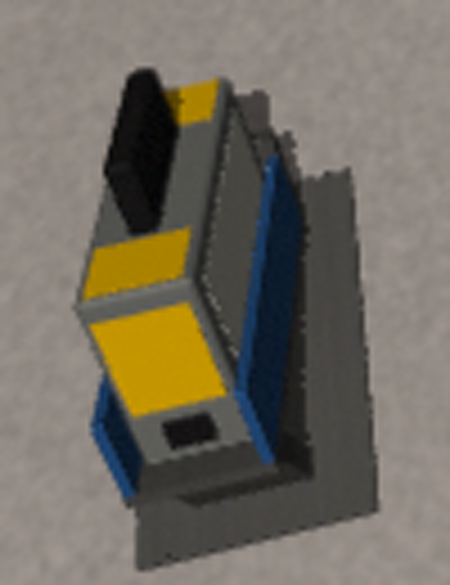

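View pics/d_rack.png

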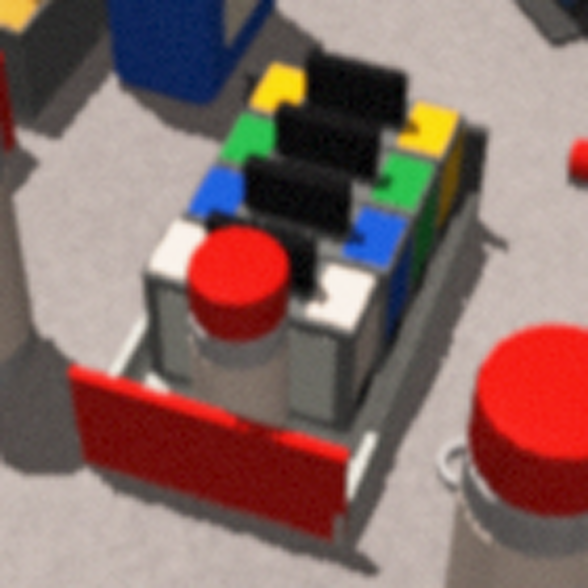

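View pics/d_pocket.png

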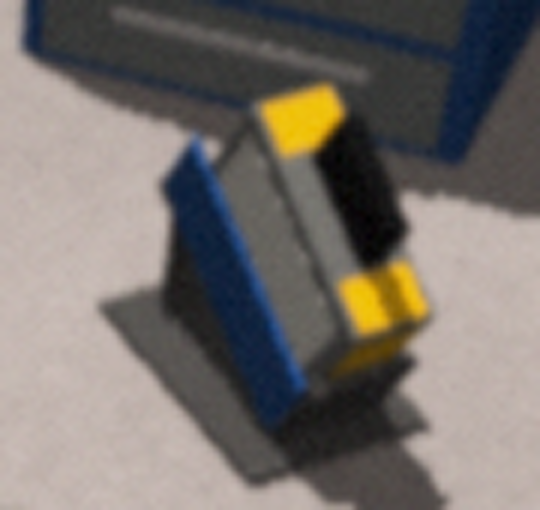

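View pics/s_mat.png

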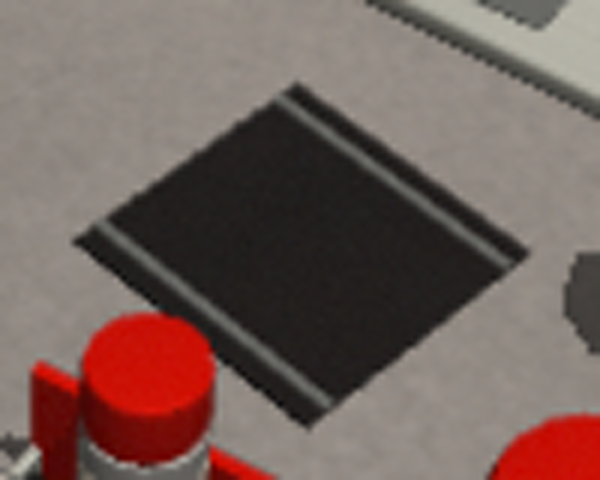

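View pics/d_mat.png

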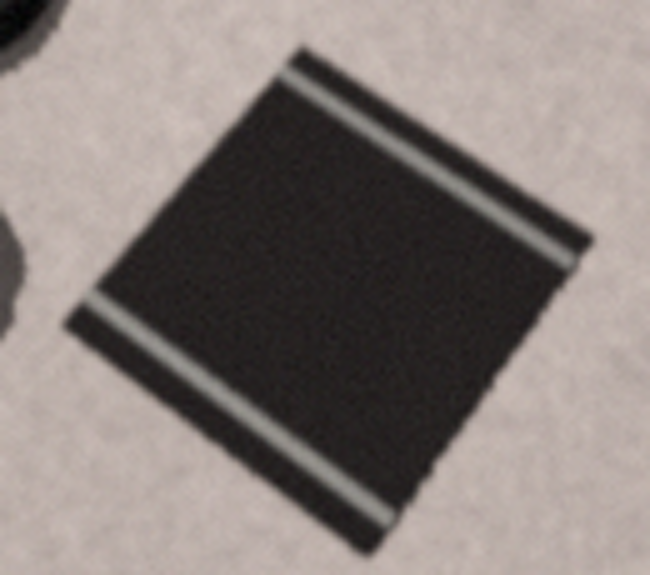

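```bash
cat > fit.py <<'E'
from h import *
from scipy.optimize import least_squares
S=cam("scene"); D=cam("side")
def up(pts,o,s): return (np.array(pts,float)+.5)/s-.5+np.array(o)
sc=up([(85,372),(268,482),(310,418),(447,240),(278,153)],(250,130),4)
sm=[(-60,-117),(60,-117),(60,-73),(60,62),(-60,62)]
dc=up([(150,275),(352,328),(462,112),(268,65)],(240,130),4.2)
dm=[(60,62),(-60,62),(-60,-117),(60,-117)]
def W(p,m,z):
    m=np.array(m)/1000.; c,s=np.cos(p[2]),np.sin(p[2])
    return np.c_[p[0]+c*m[:,0]-s*m[:,1],p[1]+s*m[:,0]+c*m[:,1],np.full(len(m),z)]
for u in sc: print(ray(S,u,.096).round(3))
for u in dc: print('d',ray(D,u,.096).round(3))
f=lambda p:np.r_[(proj(S,W(p,sm,.096))-sc).ravel(),(proj(D,W(p,dm,.096))-dc).ravel()]
best=min((least_squares(f,[.5,0,a]) for a in np.arange(-3,3.2,.75)),key=lambda r:r.cost)
print('rack',best.x.round(4),best.fun.round(1))
uc=up([(378,78)],(250,130),4)[0]; ud=up([(240,262)],(240,130),4.2)[0]
print('can',ray(S,uc,.161),ray(D,ud,.161), 'expected', W(best.x,[(0,90)],0))
# mat
ms=up([(297,82),(530,252),(308,430),(72,240)],(320,90),6); md=up([(302,46),(595,240),(370,557),(64,324)],(210,270),5)
a=np.array([ray(S,u,.004) for u in ms]); b=np.array([ray(D,u,.004) for u in md])
print('mat',a.round(3),a.mean(0),b.round(3),b.mean(0))
# big cans / others rough heights unknown
E
python3 fit.py
```

```text
[ 0.549 -0.087  0.096]
[ 0.665 -0.078  0.096]
[ 0.66  -0.036  0.096]
[0.653 0.097 0.096]
[0.541 0.088 0.096]
d [0.649 0.097 0.096]
d [0.539 0.084 0.096]
d [ 0.546 -0.089  0.096]
d [ 0.664 -0.077  0.096]
rack [0.5983 0.032  0.0684] [-1.5 -0.1 -0.4  1.4  1.2  1.1  0.5  0.1 -1.8 -2.1 -2.2 -0.3  0.7  2.7
 -0.1  0.1 -0.2 -1.1]
can [0.5839357  0.12299738 0.161     ] [0.58401966 0.11865487 0.161     ] expected [[0.59212768 0.12178715 0.        ]]
mat [[0.468 0.415 0.004]
 [0.616 0.389 0.004]
 [0.593 0.24  0.004]
 [0.443 0.266 0.004]] [0.53004994 0.32738794 0.004     ] [[0.59  0.242 0.004]
 [0.442 0.268 0.004]
 [0.467 0.414 0.004]
 [0.615 0.388 0.004]] [0.52845552 0.32782515 0.004     ]
```

```bash
cat > fit2.py <<'E'
from h import *
from scipy.optimize import least_squares
S=cam("scene"); D=cam("side")
def up(pts,o,s): return (np.array(pts,float)+.5)/s-.5+np.array(o)
for c in (S,D): print('cam',(-cv2.Rodrigues(c[1])[0].T@c[2]).round(3))
sc=up([(192,281),(78,306),(230,82)],(140,265),4.5); sm=np.array([(60,22,90),(60,-22,90),(-60,22,90)])/1000
dc=up([(258,103),(337,83),(352,337),(430,315)],(330,60),6); dm=np.array([(60,22,90),(60,-22,90),(-60,22,90),(-60,-22,90)])/1000
def RR(yaw): return Rot.from_euler('z',yaw)*Rot.from_euler('y',-np.pi/6)
def f(p):
    R=RR(p[3]); w=lambda m:R.apply(m)+p[:3]
    return np.r_[(proj(S,w(sm))-sc).ravel(),(proj(D,w(dm))-dc).ravel(),(p[2]-.045)*500]
best=min((least_squares(f,[.5,-.3,.045,a]) for a in np.arange(-3,3.2,.75)),key=lambda r:r.cost)
p=best.x
print('case',p.round(4),best.fun.round(1)); R=RR(p[3])
print('handle mid top',R.apply([0,0,.125])+p[:3], 'z axis',R.apply([0,0,1]))
def tri(us,ud):
    P=[c[0]@np.c_[cv2.Rodrigues(c[1])[0],c[2]] for c in (S,D)]
    X=cv2.triangulatePoints(P[0],P[1],np.array(us,float).reshape(2,1),np.array(ud,float).reshape(2,1)); return (X[:3]/X[3]).ravel().round(3)
print('can near robot cap top',tri((296,81),(373,222)),'can far',tri((417,172),(221,146)))
print('bottle',tri((449,104),(170,272)),'jug cap', )
im=cv2.imread('pics/scene0.png')
E
python3 fit2.py
python3 - <<'E'
from h import *
crop("scene0","s_cans",(270,60,450,250),3)
crop("side0","d_cans",(195,120,405,300),3)
crop("side0","d_jug",(255,70,315,160),5)
E
```

```text
cam [ 0.878 -0.318  0.805]
cam [0.332 0.602 0.781]
case [ 0.5717 -0.3549  0.0452 -0.6878] [-0.   0.2 -1.9  0.8 -0.  -1.7 -2.1  0.3 -1.3 -0.3 -0.3  1.2  0.6  0.5
  0.1]
handle mid top [ 0.52341805 -0.31526809  0.15344423] z axis [-0.38633208  0.3174075   0.8660254 ]
can near robot cap top [0.412 0.172 0.223] can far [0.753 0.121 0.221]
bottle [0.699 0.378 0.164] jug cap
```

View pics/s_cans.png

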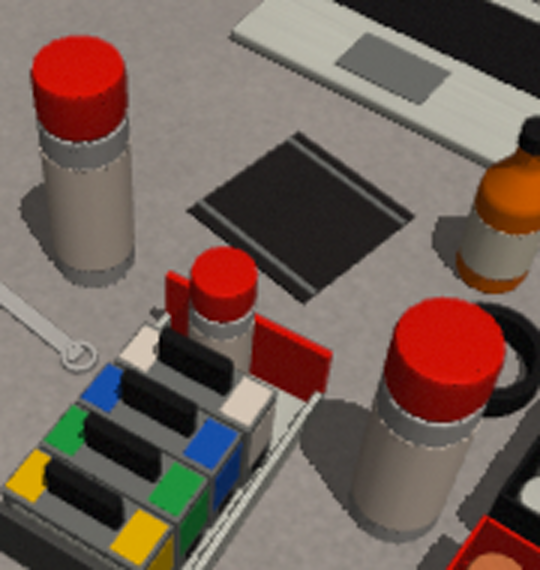

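View pics/d_cans.png

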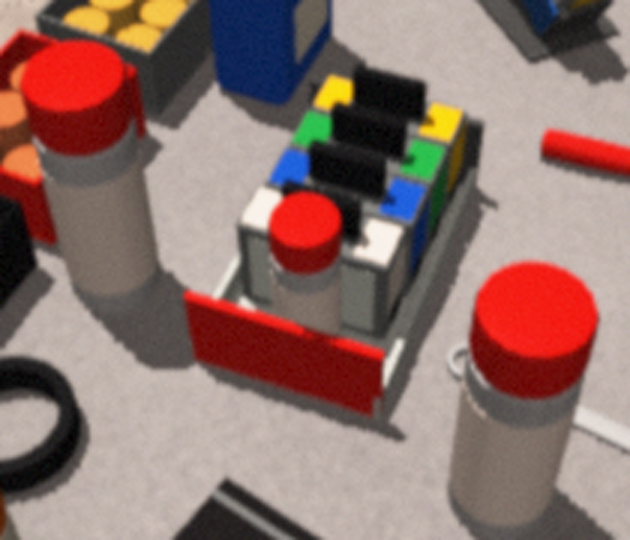

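```bash
cat > mv.py <<'E'
from h import *
import json,sys
def load():
    d=json.load(open('cmd.json')); return np.array(d['p']),Rot.from_quat(d['q'])
def save(p,R): json.dump({'p':list(p),'q':list(R.as_quat())},open('cmd.json','w'))
def down(yaw): return Rot.from_euler('xyz',[np.pi,0,yaw])
def plan(*wps):
    "each wp (pos,R): prints row entries; saves last as the new commanded pose (after rounding)"
    p0,R0=load()
    for p,R in wps:
        t=(R0.inv().apply(np.array(p)-p0)*100).round(2); r=(R0.inv()*R).as_rotvec().round(3)
        print(t.tolist(),r.tolist(),'dist %.0fmm %.0fdeg'%(np.linalg.norm(t)*10,np.degrees(np.linalg.norm(r))))
    save(p0+R0.apply(t/100),R0*Rot.from_rotvec(r))
def obs():
    o=robot.get_obs(); p,R=load()
    print('t',round(o['time'],2),'pos',o['tool_pos'].round(4),'rot',o['ee_rot'].round(3),'q',o['joint_positions'].round(2),'F',o['wrist_force'].round(1),'w',round(o['width'],4),'err',(o['tool_pos']-p).round(4))
E
python3 - <<'E'
from mv import *
save(np.array([.205,.51,.183]),down(2.7588))
plan(([.205,.51,.30],down(2.7588)),([.584,.121,.30],down(np.pi/2+.068)))
E
```

```text
[0.0, 0.0, -11.7] [0.0, 0.0, 0.0] dist 117mm 0deg
[-49.69, -21.93, -11.7] [0.0, -0.0, 1.12] dist 556mm 64deg
```

Request:
{"api": "apply_moves", "payload": {"moves": [[[0,0,-4],[0,0,0],1],[[0,0,-8],[0,0,0],1],[[-3,-1.3,-11],[0,0,0.1],1],[[-7,-3,-11.7],[0,0,0.2],1],[[-10.5,-4.5,-11.7],[0,0,0.3],1],[[-14,-6,-11.7],[0,0,0.4],1],[[-17.5,-7.7,-11.7],[0,0,0.5],1],[[-21,-9.2,-11.7],[0,0,0.6],1],[[-24.5,-10.8,-11.7],[0,0,0.7],1],[[-28,-12.3,-11.7],[0,0,0.8],1]]}}

```text
time: 0.98
tool_pos: [0.4201, 0.2898, 0.2995]
ee_rot: [-3.141, -0.0, 1.954]
wrist_force: [-0.3, 0.0, 0.6]
width: 0.0937
```

```bash
python3 - <<'E'
from mv import *
p0,R0=np.array([.205,.51,.183]),down(2.7588)
save(p0+R0.apply([-.28,-.123,-.117]),R0*Rot.from_rotvec([0,0,.8]))
obs()
plan(([.584,.121,.30],down(np.pi/2+.068)))
E
```

```text
t 0.98 pos [0.4201 0.2898 0.2995] rot [-3.141 -0.     1.954] q [0.49 0.01 1.23 0.   1.91 0.11] F [-0.3  0.   0.6] w 0.0937 err [ 0.0013 -0.0015 -0.0005]
[-22.02, 8.85, -0.0] [-0.0, -0.0, 0.32] dist 237mm 18deg
```

Request:
{"api": "apply_moves", "payload": {"moves": [[[-4,1.6,0],[0,0,0.06],1],[[-8,3.2,0],[0,0,0.12],1],[[-11.5,4.6,0],[0,0,0.18],1],[[-15,6,0],[0,0,0.24],1],[[-18.5,7.4,0],[0,0,0.3],1],[[-21,8.45,0],[0,0,0.32],1],[[-22.02,8.85,0],[0,0,0.32],1],[[-22.02,8.85,0],[0,0,0.32],1],[[-22.02,8.85,0],[0,0,0.32],1],[[-22.02,8.85,0],[0,0,0.32],1]]}}

```text
time: 1.82
tool_pos: [0.5836, 0.1225, 0.3001]
ee_rot: [3.142, -0.001, 1.641]
wrist_force: [-0.4, 0.3, -0.1]
width: 0.0943
```

```bash
python3 - <<'E'
from mv import *
obs()
W=cam("wrist"); snap("wrist","w1")
import pickle; pickle.dump(W,open('w1.pkl','wb'))
print('campos',-cv2.Rodrigues(W[1])[0].T@W[2])
E
```

```text
t 1.82 pos [0.5836 0.1225 0.3001] rot [ 3.142e+00 -1.000e-03  1.641e+00] q [0.11 0.2  1.01 0.   1.93 0.04] F [-0.4  0.3 -0.1] w 0.0943 err [-0.0005  0.0016  0.0001]
campos [0.57901347 0.19015628 0.50211962]
```

View pics/w1_full.png

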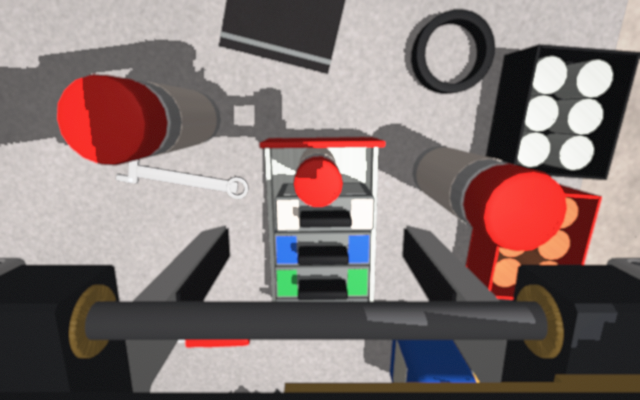

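```bash
python3 - <<'E'
from h import *
crop("w1_full","w1c",(250,125,400,305),4)
E
```

```text
(no output)
```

View pics/w1c.png

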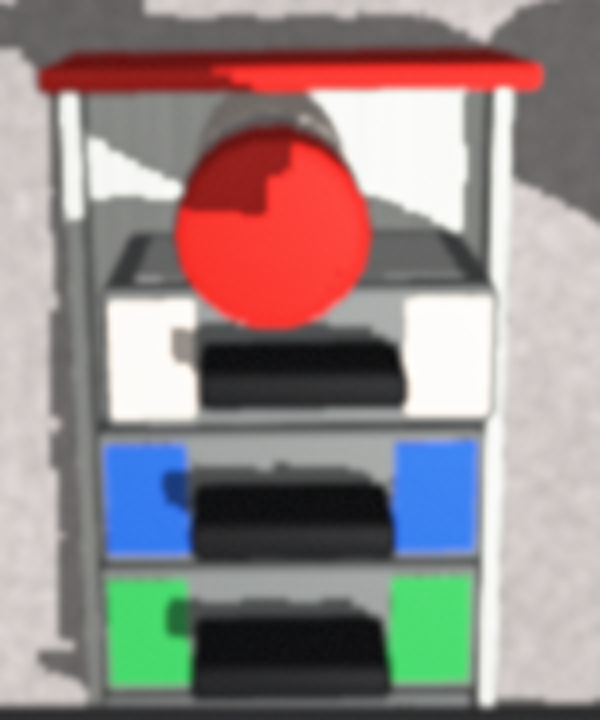

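```bash
python3 - <<'E'
from h import *
import pickle
W=pickle.load(open('w1.pkl','rb'))
def P(u,z): return ray(W,(np.array(u)+.5)/4-.5+np.array([250,125]),z).round(4)
print('cap',P((273,228),.161))
for n,a,b,c,d in [('w',(200,372),(405,372),(200,407),(406,407)),('b',(192,518),(394,518),(192,557),(393,557)),('g',(193,660),(388,660),(193,697),(390,697))]:
    q=np.array([P(x,.131) for x in (a,b,c,d)]); print(n,q.mean(0),'len',np.linalg.norm(q[0]-q[1]),np.linalg.norm(q[2]-q[3]),'th',np.linalg.norm(q[0]-q[2]),'ang',np.arctan2(*(q[3]-q[2])[[1,0]]))
for n,y0,y1,l,r in [('w',290,420,106,494),('b',440,553,103,479),('g',577,685,104,474)]:
    print(n,P((l,y0),.096),P((r,y0),.096),P((l,y1),.096),P((r,y1),.096))
print('red plate',P((40,92),.08),P((540,88),.08))
print('rails',P((82,105),.03),P((497,105),.03))
E
```

```text
cap [0.5859 0.124  0.161 ]
w [0.59805  0.073325 0.131   ] len 0.05674116671341891 0.057346752305601434 th 0.010217631819555838 ang 0.07155594285198677
b [0.5986   0.029075 0.131   ] len 0.057346752305601434 0.05753920402647225 th 0.011920570456148484 ang 0.06957393507057025
g [ 0.60145  -0.015175  0.131   ] len 0.056840918359927974 0.05784548383409025 th 0.012020399327809373 ang 0.07093796116865443
w [0.5389 0.0891 0.096 ] [0.6544 0.0973 0.096 ] [0.5407 0.0483 0.096 ] [0.6588 0.0567 0.096 ]
b [0.54   0.0418 0.096 ] [0.655 0.05  0.096] [0.5417 0.0045 0.096 ] [0.659  0.0128 0.096 ]
g [ 0.5423 -0.0036  0.096 ] [0.6583 0.0046 0.096 ] [ 0.544 -0.041  0.096] [ 0.6622 -0.0327  0.096 ]
red plate [0.5149 0.1448 0.08  ] [0.6643 0.1566 0.08  ]
rails [0.5215 0.1361 0.03  ] [0.6606 0.1459 0.03  ]
```

```bash
python3 - <<'E'
from mv import *
Y=np.pi/2+.07
plan(([.5855,.1228,.25],down(Y)),([.5855,.1228,.097],down(Y)))
E
```

```text
[0.17, 0.16, 5.0] [-0.0, -0.0, -0.002] dist 50mm 0deg
[0.17, 0.16, 20.3] [-0.0, -0.0, -0.002] dist 203mm 0deg
```

Request:
{"api": "apply_moves", "payload": {"moves": [[[0.1,0.1,3],[0,0,-0.002],1],[[0.17,0.16,7],[0,0,-0.002],1],[[0.17,0.16,11],[0,0,-0.002],1],[[0.17,0.16,15],[0,0,-0.002],1],[[0.17,0.16,18],[0,0,-0.002],1],[[0.17,0.16,20.3],[0,0,-0.002],1],[[0.17,0.16,20.3],[0,0,-0.002],1],[[0.17,0.16,20.3],[0,0,-0.002],0.4],[[0.17,0.16,20.3],[0,0,-0.002],0.4],[[0.17,0.16,20.3],[0,0,-0.002],0.4]]}}

```text
time: 2.7
tool_pos: [0.5877, 0.1238, 0.1002]
ee_rot: [3.136, -0.0, 1.642]
wrist_force: [-0.7, -0.5, 0.6]
width: 0.0773
```

```bash
python3 - <<'E'
from mv import *
obs()
snap("side","d1",(220,120,420,300),3)
E
```

```text
t 2.7 pos [0.5877 0.1238 0.1002] rot [ 3.136 -0.     1.642] q [0.11 0.22 1.38 0.   1.53 0.04] F [-0.7 -0.5  0.6] w 0.0773 err [0.0021 0.001  0.0032]
```

View pics/d1.png

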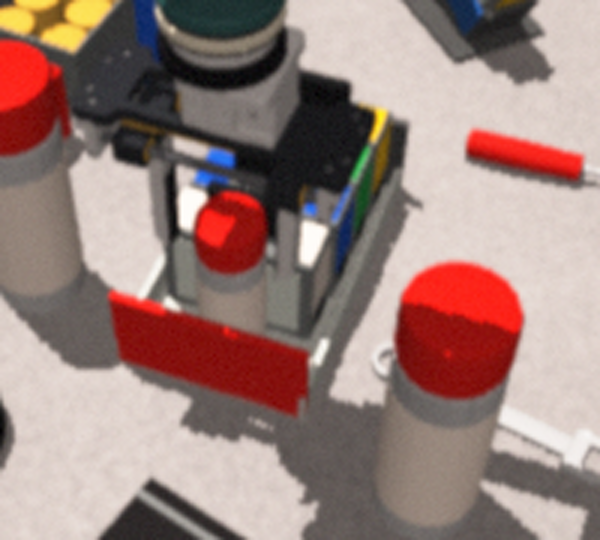

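Request:
{"api": "apply_moves", "payload": {"moves": [[[0,0,0],[0,0,0],0.3],[[0,0,0],[0,0,0],0.3],[[0,0,0],[0,0,0],0.3],[[0,0,0],[0,0,0],0.3],[[0,0,0],[0,0,0],0.3],[[0,0,0],[0,0,0],0.3],[[0,0,0],[0,0,0],0.3],[[0,0,-1.5],[0,0,0],0.3],[[0,0,-4],[0,0,0],0.3],[[0,0,-8],[0,0,0],0.3]]}}

```text
time: 3.58
tool_pos: [0.5826, 0.1225, 0.1708]
ee_rot: [-3.129, 0.0, 1.641]
wrist_force: [0.4, -0.3, -3.1]
width: 0.0498
```

```bash
python3 - <<'E'
from mv import *
p,R=load(); save(p+R.apply([0,0,-.08]),R)
obs()
Y=np.pi/2+.07
p,R=load()
plan(([.5855,.1228,.235],down(Y)),([.53,.3275,.235],down(Y)))
E
```

```text
t 3.58 pos [0.5826 0.1225 0.1708] rot [-3.129  0.     1.641] q [0.11 0.2  1.27 0.   1.69 0.04] F [ 0.4 -0.3 -3.1] w 0.0498 err [-0.0029 -0.0002 -0.0062]
[0.0, -0.0, -5.8] [-0.0, -0.0, 0.0] dist 58mm 0deg
[20.81, -4.11, -5.8] [-0.0, -0.0, 0.0] dist 220mm 0deg
```

Request:
{"api": "apply_moves", "payload": {"moves": [[[0,0,-3.5],[0,0,0],0.3],[[0.5,-0.1,-5.8],[0,0,0],0.3],[[3.5,-0.7,-5.8],[0,0,0],0.3],[[7,-1.4,-5.8],[0,0,0],0.3],[[10.5,-2.1,-5.8],[0,0,0],0.3],[[14,-2.8,-5.8],[0,0,0],0.3],[[17.5,-3.5,-5.8],[0,0,0],0.3],[[20,-4,-5.8],[0,0,0],0.3],[[20.81,-4.11,-5.8],[0,0,0],0.3],[[20.81,-4.11,-4],[0,0,0],0.3]]}}

```text
time: 4.42
tool_pos: [0.5309, 0.3308, 0.2192]
ee_rot: [3.136, -0.003, 1.645]
wrist_force: [0.5, -0.3, -1.9]
width: 0.0498
```

```bash
python3 - <<'E'
from mv import *
p,R=load(); save(p+R.apply([0,0,.018]),R)
obs()
p,R=load()
plan(([.53,.3275,.0955],R))
snap("side","d2",(180,150,400,400),3)
E
```

```text
t 4.42 pos [0.5309 0.3308 0.2192] rot [ 3.136e+00 -3.000e-03  1.645e+00] q [0.47 0.25 1.11 0.   1.77 0.39] F [ 0.5 -0.3 -1.9] w 0.0498 err [0.001  0.0033 0.0022]
[0.0, 0.0, 12.15] [0.0, 0.0, 0.0] dist 122mm 0deg
```

View pics/d2.png

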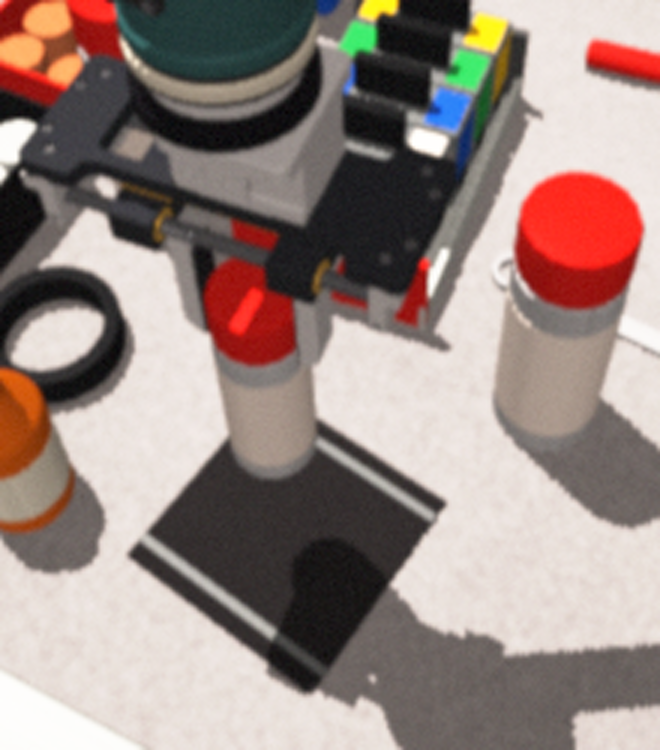

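Request:
{"api": "apply_moves", "payload": {"moves": [[[0,0,2],[0,0,0],0.3],[[0,0,5],[0,0,0],0.3],[[0,0,7.5],[0,0,0],0.3],[[0,0,9.5],[0,0,0],0.3],[[0,0,10.8],[0,0,0],0.3],[[0,0,11.5],[0,0,0],0.3],[[0,0,11.9],[0,0,0],0.3],[[0,0,12.1],[0,0,0],0.3],[[0,0,12.15],[0,0,0],0.3],[[0,0,12.15],[0,0,0],0.3]]}}

```text
time: 5.3
tool_pos: [0.5312, 0.328, 0.0967]
ee_rot: [3.139, -0.001, 1.641]
wrist_force: [-0.6, 0.1, -2.4]
width: 0.0499
```

```bash
python3 - <<'E'
from mv import *
obs()
E
```

```text
t 5.3 pos [0.5312 0.328  0.0967] rot [ 3.139e+00 -1.000e-03  1.641e+00] q [0.46 0.28 1.32 0.   1.54 0.39] F [-0.6  0.1 -2.4] w 0.0499 err [0.0013 0.0006 0.0012]
```

Request:
{"api": "apply_moves", "payload": {"moves": [[[0,0,0.05],[0,0,0],0.3],[[0,0,0.1],[0,0,0],0.3],[[0,0,0.15],[0,0,0],0.3],[[0,0,0.2],[0,0,0],0.3],[[0,0,0.2],[0,0,0],0.3],[[0,0,0.2],[0,0,0],0.3],[[0,0,0.2],[0,0,0],0.3],[[0,0,0.2],[0,0,0],0.3],[[0,0,0.2],[0,0,0],0.3],[[0,0,0.2],[0,0,0],0.3]]}}

```text
time: 6.13
tool_pos: [0.531, 0.3281, 0.0952]
ee_rot: [3.139, -0.001, 1.641]
wrist_force: [-1.2, -0.4, 6.7]
width: 0.0494
```

```bash
python3 - <<'E'
from mv import *
p,R=load(); save(p+R.apply([0,0,.002]),R)
obs()
snap("side","d3",(180,200,400,400),3)
E
```

```text
t 6.13 pos [0.531  0.3281 0.0952] rot [ 3.139e+00 -1.000e-03  1.641e+00] q [0.46 0.28 1.32 0.   1.54 0.39] F [-1.2 -0.4  6.7] w 0.0494 err [0.001  0.0006 0.0017]
```

View pics/d3.png

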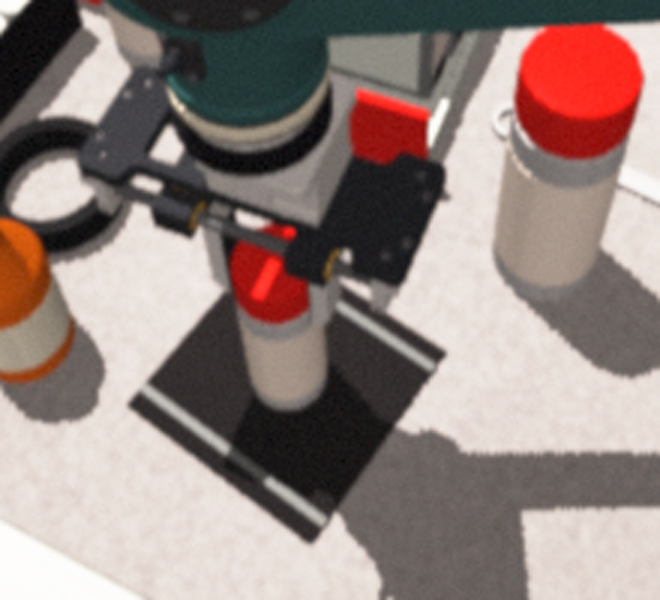

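Request:
{"api": "apply_moves", "payload": {"moves": [[[0,0,-0.06],[0,0,0],0.3],[[0,0,-0.1],[0,0,0],0.7],[[0,0,-0.1],[0,0,0],0.9],[[0,0,-0.1],[0,0,0],0.9],[[0,0,-0.1],[0,0,0],0.9],[[0,0,-0.1],[0,0,0],0.9],[[0,0,-3],[0,0,0],0.9],[[0,0,-7],[0,0,0],0.9],[[0,0,-11],[0,0,0],0.9],[[0,0,-15],[0,0,0],0.9]]}}

```text
time: 7.02
tool_pos: [0.5299, 0.3274, 0.2442]
ee_rot: [-3.14, 0.0, 1.641]
wrist_force: [0.8, 0.0, 0.6]
width: 0.0843
```

```bash
python3 - <<'E'
from mv import *
p,R=load(); save(p+R.apply([0,0,-.15]),R)
obs()
snap("side","d4",(180,200,400,400),3)
p,R=load()
# next: above white handle, yaw options
for yaw in (.07,):
    plan(([.575,.15,.25],down(yaw)),([.5957,.0732,.22],down(yaw)))
E
```

```text
t 7.02 pos [0.5299 0.3274 0.2442] rot [-3.14   0.     1.641] q [0.46 0.25 1.06 0.   1.83 0.39] F [0.8 0.  0.6] w 0.0843 err [-0.     -0.      0.0007]
[-18.02, 3.25, -0.65] [-0.0, -0.0, 1.571] dist 183mm 90deg
[-25.83, 4.78, 2.35] [-0.0, -0.0, 1.571] dist 264mm 90deg
```

View pics/d4.png

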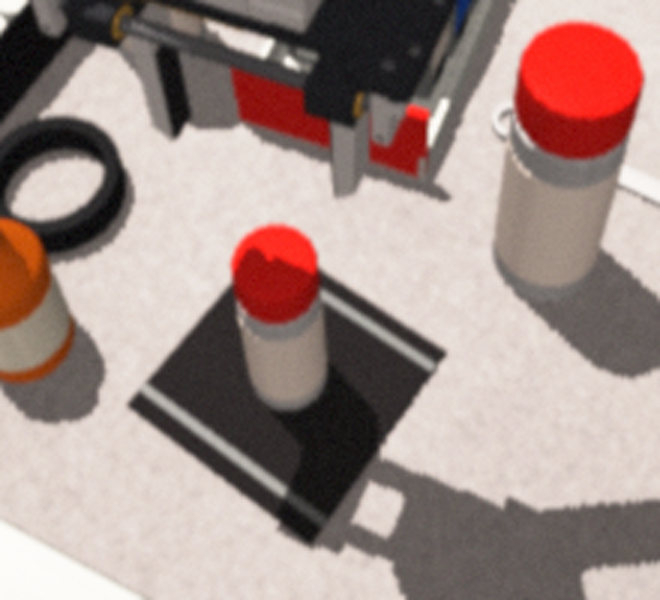

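Request:
{"api": "apply_moves", "payload": {"moves": [[[-1,0.2,-1],[0,0,0.1],0.36],[[-4,0.8,-1],[0,0,0.22],0.36],[[-7.5,1.4,-1],[0,0,0.34],0.36],[[-11,2,-1],[0,0,0.46],0.36],[[-14.5,2.6,-1],[0,0,0.58],0.36],[[-18,3.2,-1],[0,0,0.7],0.36],[[-21,3.9,-1],[0,0,0.82],0.36],[[-24,4.5,-1],[0,0,0.94],0.36],[[-25.5,4.75,-1],[0,0,1.06],0.36],[[-25.83,4.78,-1],[0,0,1.18],0.36]]}}

```text
time: 7.9
tool_pos: [0.5968, 0.0699, 0.2523]
ee_rot: [3.141, 0.001, 0.45]
wrist_force: [0.1, 0.3, 0.3]
width: 0.034
```

```bash
python3 - <<'E'
from mv import *
Y=np.pi/2+.07
p,R=np.array([.53,.3275,.2435]),down(Y)
R=down(1.639) if 0 else R
save(p+R.apply([-.2583,.0478,-.01]),R*Rot.from_rotvec([0,0,1.18]))
obs()
plan(([.5957,.0732,.24],down(.07)))
E
```

```text
t 7.9 pos [0.5968 0.0699 0.2523] rot [3.141e+00 1.000e-03 4.500e-01] q [ 0.02  0.2   1.11 -0.    1.84  1.14] F [0.1 0.3 0.3] w 0.034 err [ 0.001  -0.0033 -0.0012]
[-0.0, -0.0, 1.35] [-0.0, -0.0, 0.391] dist 14mm 22deg
```

Request:
{"api": "apply_moves", "payload": {"moves": [[[0,0,0.3],[0,0,0.1],0.36],[[0,0,0.6],[0,0,0.2],0.36],[[0,0,1],[0,0,0.3],0.36],[[0,0,1.35],[0,0,0.391],0.36],[[0,0,1.35],[0,0,0.391],0.36],[[0,0,1.35],[0,0,0.391],0.36],[[0,0,1.35],[0,0,0.391],0.36],[[0,0,1.35],[0,0,0.391],0.36],[[0,0,1.35],[0,0,0.391],0.36],[[0,0,1.35],[0,0,0.391],0.36]]}}

```text
time: 8.73
tool_pos: [0.5962, 0.0734, 0.2399]
ee_rot: [-3.142, -0.001, 0.07]
wrist_force: [0.9, 0.7, -0.2]
width: 0.0341
```

```bash
python3 - <<'E'
from mv import *
obs()
import pickle
W=cam("wrist"); snap("wrist","w2"); pickle.dump(W,open('w2.pkl','wb'))
E
```

```text
t 8.73 pos [0.5962 0.0734 0.2399] rot [-3.142e+00 -1.000e-03  7.000e-02] q [0.03 0.2  1.13 0.   1.81 1.53] F [ 0.9  0.7 -0.2] w 0.0341 err [ 0.0005  0.0002 -0.0001]
```

View pics/w2_full.png

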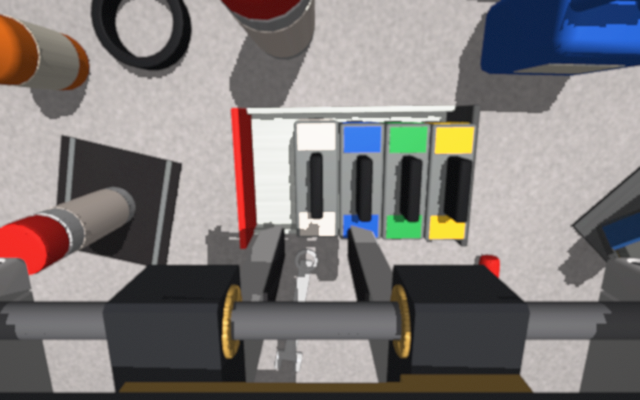

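```bash
python3 - <<'E'
from h import *
crop("w2_full","w2c",(225,95,485,265),3)
E
```

```text
(no output)
```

View pics/w2c.png

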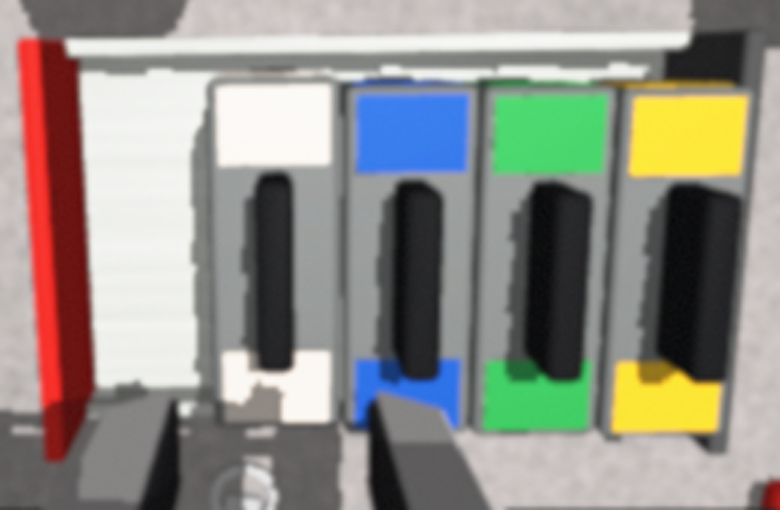

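```bash
python3 - <<'E'
from h import *
import pickle
W=pickle.load(open('w2.pkl','rb'))
def P(u,z): return ray(W,(np.array(u)+.5)/3-.5+np.array([225,95]),z).round(4)
q=[P(u,.131) for u in [(275,272),(420,280),(569,285),(722,290)]]
o=np.array([.5985,.0333,0]);Rz=Rot.from_euler('z',.07)
for a,y in zip(q,(40,-5,-50,-95)): print(a,Rz.inv().apply(a-o)[:2].round(4),y)
print('red plate inner top',[Rz.inv().apply(P(u,.08)-o)[:2].round(4) for u in [(38,40),(60,455)]])
print('rail far', Rz.inv().apply(P((400,38),.03)-o)[:2], Rz.inv().apply(P((400,56),.03)-o)[:2])
for z in(.0,):pass
E
```

```text
[0.601  0.0726 0.131 ] [0.0052 0.039 ] 40
[0.6017 0.0286 0.131 ] [ 0.0029 -0.0049] -5
[ 0.6033 -0.0166  0.131 ] [ 0.0013 -0.0501] -50
[ 0.6051 -0.0632  0.131 ] [-0.0002 -0.0967] -95
red plate inner top [array([0.0737, 0.1181]), array([-0.0738,  0.1176])]
rail far [ 0.07537656 -0.00869334] [ 0.068651   -0.00882325]
```

```bash
cat >> mv.py <<'E'
RO=np.array([.5985,.0333,0]); RY=.07
def rk(x,y,z): return RO+Rot.from_euler('z',RY).apply([x,y,0])+np.array([0,0,z])
E
python3 - <<'E'
from mv import *
plan((rk(.002,.0395,.115),down(.07)))
E
```

```text
[0.2, 0.05, 12.5] [-0.0, -0.0, -0.0] dist 125mm 0deg
```

Request:
{"api": "apply_moves", "payload": {"moves": [[[0.1,0.05,3],[0,0,0],0.36],[[0.2,0.05,6.5],[0,0,0],0.36],[[0.2,0.05,9.5],[0,0,0],0.36],[[0.2,0.05,11.5],[0,0,0],0.36],[[0.2,0.05,12.5],[0,0,0],0.36],[[0.2,0.05,12.5],[0,0,0],0.36],[[0.2,0.05,12.5],[0,0,0],0.05],[[0.2,0.05,12.5],[0,0,0],0.05],[[0.2,0.05,12.5],[0,0,0],0.05],[[0.2,0.05,12.5],[0,0,0],0.05]]}}

```text
time: 9.62
tool_pos: [0.5994, 0.0731, 0.1168]
ee_rot: [3.142, -0.004, 0.07]
wrist_force: [-0.5, -0.5, -0.9]
width: 0.011
```

```bash
python3 - <<'E'
from mv import *
obs()
plan((rk(.002,.094,.115),down(.07)))
E
```

```text
t 9.62 pos [0.5994 0.0731 0.1168] rot [ 3.142 -0.004  0.07 ] q [0.03 0.22 1.35 0.   1.57 1.53] F [-0.5 -0.5 -0.9] w 0.011 err [0.0016 0.0003 0.0018]
[-0.01, -5.45, -0.0] [-0.0, -0.0, -0.0] dist 55mm 0deg
```

Request:
{"api": "apply_moves", "payload": {"moves": [[[0,-0.2,0],[0,0,0],0.05],[[0,-0.7,0],[0,0,0],0.05],[[0,-1.4,0],[0,0,0],0.05],[[0,-2.2,0],[0,0,0],0.05],[[0,-3,0],[0,0,0],0.05],[[0,-3.8,0],[0,0,0],0.05],[[0,-4.6,0],[0,0,0],0.05],[[0,-5.2,0],[0,0,0],0.05],[[0,-5.45,0],[0,0,0],0.05],[[0,-5.45,0],[0,0,0],0.05]]}}

```text
time: 10.45
tool_pos: [0.5942, 0.1282, 0.1146]
ee_rot: [-3.141, 0.0, 0.071]
wrist_force: [-0.1, 0.1, 0.0]
width: 0.0049
```

```bash
python3 - <<'E'
from mv import *
obs()
snap("side","d5",(220,120,400,270),3.5)
E
```

```text
t 10.45 pos [0.5942 0.1282 0.1146] rot [-3.141  0.     0.071] q [0.12 0.24 1.33 0.   1.57 1.62] F [-0.1  0.1  0. ] w 0.0049 err [ 0.0004  0.001  -0.0004]
```

View pics/d5.png

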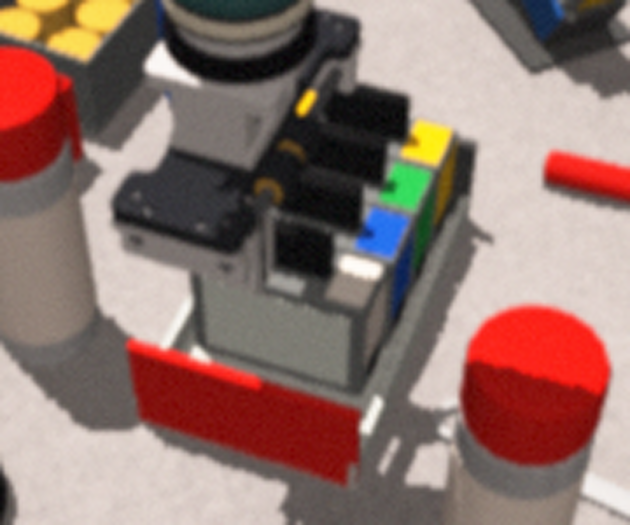

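```bash
python3 - <<'E'
from mv import *
D=cam("side")
for y in (.04,.094):
    for pt in [(.06,y+.022,.096),(-.06,y+.022,.096),(.03,y,.131),(-.03,y,.131)]:
        print(y,pt,((proj(D,rk(*pt))[0]-[220,120]+.5)*3.5-.5).round(0))
print('tip',((proj(D,rk(.002,.0955,.101))[0]-[220,120]+.5)*3.5-.5).round(0))
snap("scene","s5",(250,100,430,270),3.5)
E
```

```text
0.04 (0.06, 0.062, 0.096) [186. 265.]
0.04 (-0.06, 0.062, 0.096) [365. 319.]
0.04 (0.03, 0.04, 0.131) [242. 216.]
0.04 (-0.03, 0.04, 0.131) [332. 242.]
0.094 (0.06, 0.11599999999999999, 0.096) [149. 327.]
0.094 (-0.06, 0.11599999999999999, 0.096) [333. 386.]
0.094 (0.03, 0.094, 0.131) [206. 278.]
0.094 (-0.03, 0.094, 0.131) [300. 307.]
tip [250. 325.]
```

View pics/s5.png

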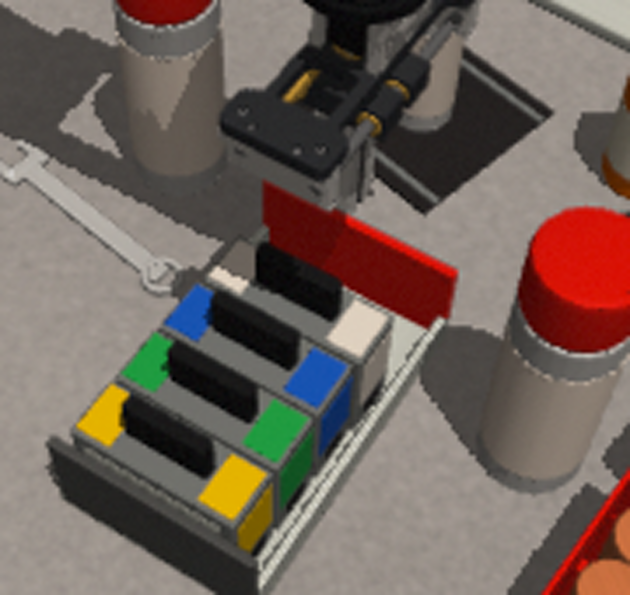

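```bash
python3 - <<'E'
from mv import *
print(robot.tips_ahead)
S=cam("scene"); D=cam("side")
for z in (.08,.1,.12,.14,.16):
    print(z,((proj(S,rk(.002,.0955,z))[0]-[250,100]+.5)*3.5-.5).round(0),((proj(D,rk(.002,.0955,z))[0]-[220,120]+.5)*3.5-.5).round(0))
crop("s5_full","s5b",(320,100,380,180),7)
crop("d5_full","d5b",(240,150,340,240),6)
obs()
E
```

```text
0.014
0.08 [343. 252.] [251. 346.]
0.1 [345. 234.] [250. 326.]
0.12 [346. 216.] [249. 305.]
0.14 [347. 196.] [248. 283.]
0.16 [349. 176.] [247. 261.]
t 10.55 pos [0.5944 0.1273 0.1147] rot [ 3.141 -0.     0.07 ] q [ 0.12  0.24  1.33 -0.    1.57  1.62] F [ 0.3 -0.6  0.3] w 0.005 err [ 0.0005  0.0002 -0.0003]
```

View pics/s5b.png

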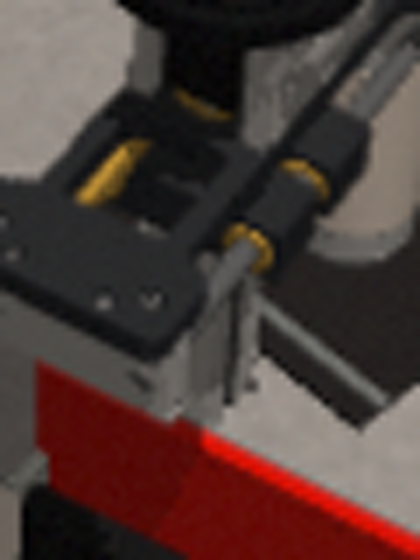

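View pics/d5b.png

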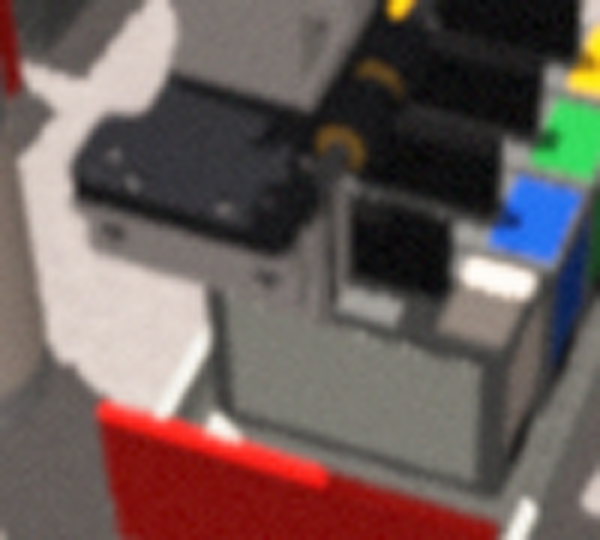

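```bash
python3 - <<'E'
from mv import *
D=cam("side")
R=down(1.641); p=np.array([.5299,.3274,.2442])
for y in (-.042,.042,-.0545,.0545):
  for z in (.014,-.005,-.03):
    print(y,z,((proj(D,p+R.apply([0,y,z]))[0]-[180,200]+.5)*3-.5).round(0))
W=cam("wrist")
p,R=load()
for y in(-.0025,.0025):
  for z in (.014,-.02): print('wrist px now',y,z,proj(W,p+R.apply([0,y,z])))
snap("wrist","w3")
E
```

```text
-0.042 0.014 [338. 223.]
-0.042 -0.005 [337. 203.]
-0.042 -0.03 [336. 176.]
0.042 0.014 [191. 171.]
0.042 -0.005 [186. 151.]
0.042 -0.03 [180. 123.]
-0.0545 0.014 [361. 231.]
-0.0545 -0.005 [361. 211.]
-0.0545 -0.03 [360. 185.]
0.0545 0.014 [169. 164.]
0.0545 -0.005 [164. 144.]
0.0545 -0.03 [158. 116.]
wrist px now -0.0025 0.014 [[311.23560956 222.81745094]]
wrist px now -0.0025 -0.02 [[310.54253192 241.64832737]]
wrist px now 0.0025 0.014 [[318.98449417 222.8212497 ]]
wrist px now 0.0025 -0.02 [[319.61951657 241.65200183]]
```

View pics/w3_full.png

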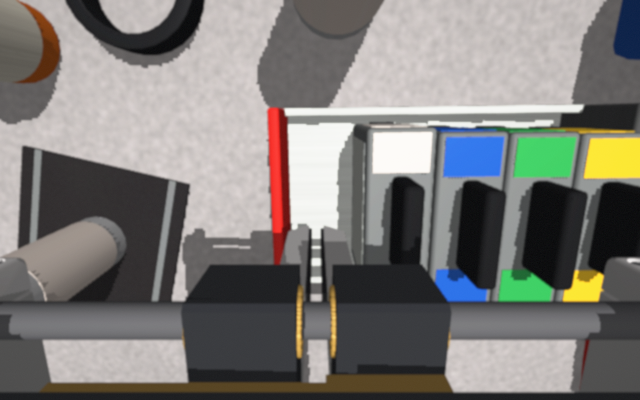

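```bash
python3 - <<'E'
from mv import *
plan((rk(.002,.094,.16),down(.07)),(rk(.002,.0395,.16),down(.07)),(rk(.002,.0395,.11),down(.07)))
E
```

```text
[0.0, -0.0, -4.5] [-0.0, -0.0, -0.0] dist 45mm 0deg
[0.01, 5.45, -4.5] [-0.0, -0.0, -0.0] dist 71mm 0deg
[0.01, 5.45, 0.5] [-0.0, -0.0, -0.0] dist 55mm 0deg
```

Request:
{"api": "apply_moves", "payload": {"moves": [[[0,0,-3],[0,0,0],0.36],[[0,1,-4.5],[0,0,0],0.36],[[0,3.5,-4.5],[0,0,0],0.36],[[0,5,-4.5],[0,0,0],0.36],[[0,5.45,-4],[0,0,0],0.36],[[0,5.45,-2],[0,0,0],0.36],[[0,5.45,0],[0,0,0],0.36],[[0,5.45,1],[0,0,0],0.36],[[0,5.45,1.5],[0,0,0],0.36],[[0,5.45,1.5],[0,0,0],0.36]]}}

```text
time: 11.43
tool_pos: [0.5967, 0.0731, 0.0972]
ee_rot: [-3.141, 0.004, 0.07]
wrist_force: [-0.5, 0.3, -0.6]
width: 0.034
```

```bash
python3 - <<'E'
from mv import *
save(rk(.002,.0395,.10),down(.07)); obs()
snap("side","d6",(240,130,340,230),6); snap("scene","s6",(310,130,390,210),7)
E
```

```text
t 11.43 pos [0.5967 0.0731 0.0972] rot [-3.141  0.004  0.07 ] q [0.03 0.23 1.37 0.   1.54 1.53] F [-0.5  0.3 -0.6] w 0.034 err [-0.001   0.0003 -0.0028]
```

View pics/d6.png

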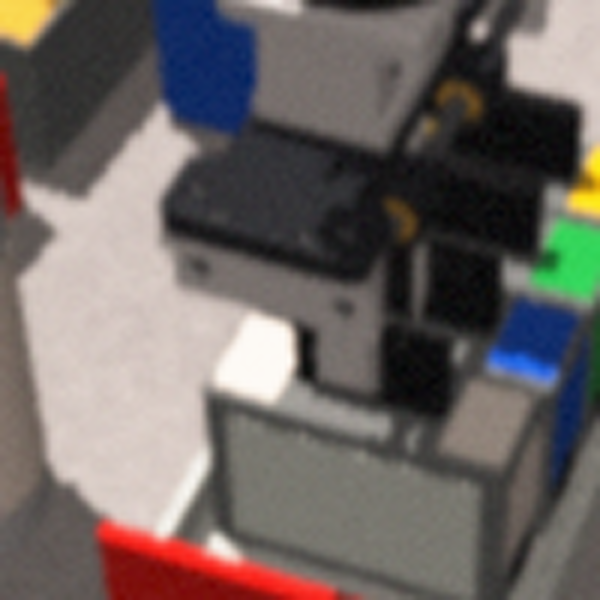

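View pics/s6.png

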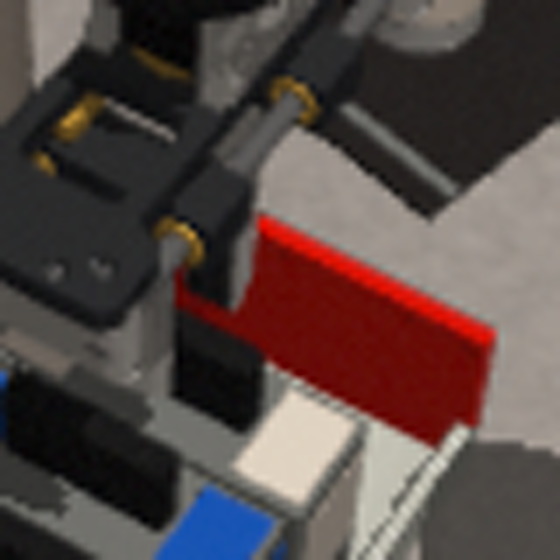

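```bash
python3 - <<'E'
from mv import *
D=cam("side")
for y in(.0565,.069):
  for x in (.01,-.006):
    for z in (.09,.1,.11,.12): print(x,y,z,((proj(D,rk(x,y,z))[0]-[240,130]+.5)*6-.5).round(0))
E
```

```text
0.01 0.0565 0.09 [331. 432.]
0.01 0.0565 0.1 [330. 414.]
0.01 0.0565 0.11 [329. 396.]
0.01 0.0565 0.12 [329. 378.]
-0.006 0.0565 0.09 [371. 444.]
-0.006 0.0565 0.1 [371. 427.]
-0.006 0.0565 0.11 [371. 409.]
-0.006 0.0565 0.12 [370. 390.]
0.01 0.069 0.09 [317. 456.]
0.01 0.069 0.1 [317. 439.]
0.01 0.069 0.11 [316. 421.]
0.01 0.069 0.12 [315. 403.]
-0.006 0.069 0.09 [358. 469.]
-0.006 0.069 0.1 [358. 451.]
-0.006 0.069 0.11 [357. 433.]
-0.006 0.069 0.12 [357. 415.]
```

Request:
{"api": "apply_moves", "payload": {"moves": [[[0,0,0.4],[0,0,0],0.36],[[0,0,0.8],[0,0,0],0.36],[[0,0,1],[0,0,0],0.36],[[0,0,1],[0,0,0],0.36],[[0,0,1],[0,0,0],0.03],[[0,0,1],[0,0,0],0.03],[[0,0,1],[0,0,0],0.03],[[0,0,1],[0,0,0],0.03],[[0,0,1],[0,0,0],0.03],[[0,0,1],[0,0,0],0.03]]}}

```text
time: 12.37
tool_pos: [0.5983, 0.073, 0.0899]
ee_rot: [-3.142, -0.0, 0.07]
wrist_force: [-0.4, 0.5, -0.2]
width: 0.012
```

```bash
python3 - <<'E'
from mv import *
save(rk(.002,.0395,.09),down(.07)); obs()
E
```

```text
t 12.37 pos [0.5983 0.073  0.0899] rot [-3.142 -0.     0.07 ] q [0.03 0.24 1.38 0.   1.52 1.53] F [-0.4  0.5 -0.2] w 0.012 err [ 0.0006  0.0002 -0.0001]
```

Gripped at 12 mm. Slide.

Request:
{"api": "apply_moves", "payload": {"moves": [[[0,-0.2,0],[0,0,0],0.03],[[0,-0.7,0],[0,0,0],0.03],[[0,-1.4,0],[0,0,0],0.03],[[0,-2.2,0],[0,0,0],0.03],[[0,-3,0],[0,0,0],0.03],[[0,-3.8,0],[0,0,0],0.03],[[0,-4.6,0],[0,0,0],0.03],[[0,-5.2,0],[0,0,0],0.03],[[0,-5.45,0],[0,0,0],0.03],[[0,-5.45,0],[0,0,0],0.03]]}}

```text
time: 13.2
tool_pos: [0.5944, 0.1286, 0.0899]
ee_rot: [-3.141, -0.001, 0.071]
wrist_force: [0.6, 0.1, 3.7]
width: 0.0119
```

```bash
python3 - <<'E'
from mv import *
save(rk(.002,.094,.09),down(.07)); obs()
plan((rk(.002,.094,.15),down(.07)),(rk(.002,-.005,.15),down(.07)),(rk(.002,-.005,.09),down(.07)))
E
```

```text
t 13.2 pos [0.5944 0.1286 0.0899] rot [-3.141e+00 -1.000e-03  7.100e-02] q [0.12 0.25 1.37 0.   1.52 1.62] F [0.6 0.1 3.7] w 0.0119 err [ 0.0005  0.0014 -0.0001]
[0.0, 0.0, -6.0] [0.0, 0.0, 0.0] dist 60mm 0deg
[-0.0, 9.9, -6.0] [0.0, 0.0, 0.0] dist 116mm 0deg
[-0.0, 9.9, 0.0] [0.0, 0.0, 0.0] dist 99mm 0deg
```

Request:
{"api": "apply_moves", "payload": {"moves": [[[0,0,0],[0,0,0],0.36],[[0,0,0],[0,0,0],0.36],[[0,0,0],[0,0,0],0.36],[[0,0,-3],[0,0,0],0.36],[[0,0.5,-6],[0,0,0],0.36],[[0,4,-6],[0,0,0],0.36],[[0,7.5,-6],[0,0,0],0.36],[[0,9.9,-6],[0,0,0],0.36],[[0,9.9,-6],[0,0,0],0.36],[[0,9.9,-6],[0,0,0],0.36]]}}

```text
time: 14.03
tool_pos: [0.601, 0.0275, 0.1491]
ee_rot: [-3.141, 0.001, 0.067]
wrist_force: [0.2, 0.3, 0.3]
width: 0.0339
```

```bash
python3 - <<'E'
from mv import *
save(rk(.002,-.005,.15),down(.07)); obs()
snap("side","d7",(220,120,380,260),4)
snap("wrist","w4",(220,90,480,260),3)
import pickle; pickle.dump(cam("wrist"),open('w4.pkl','wb'))
E
```

```text
t 14.03 pos [0.601  0.0275 0.1491] rot [-3.141e+00  1.000e-03  6.700e-02] q [-0.05  0.21  1.3   0.    1.63  1.45] F [0.2 0.3 0.3] w 0.0339 err [ 0.0002 -0.001  -0.0009]
```

View pics/d7.png

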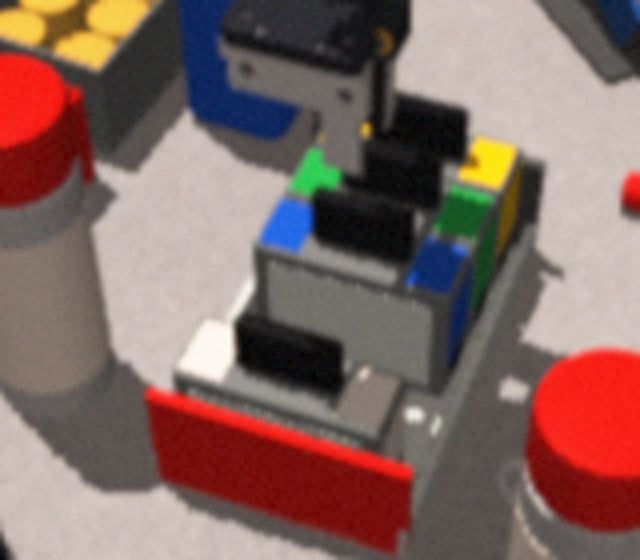

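View pics/w4.png

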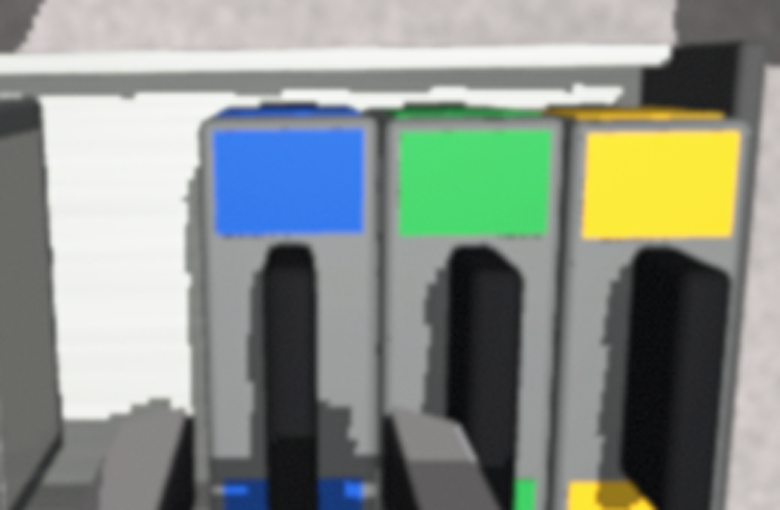

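Request:
{"api": "apply_moves", "payload": {"moves": [[[0,0,2.5],[0,0,0],0.36],[[0,0,4.5],[0,0,0],0.36],[[0,0,5.6],[0,0,0],0.36],[[0,0,6],[0,0,0],0.36],[[0,0,6],[0,0,0],0.03],[[0,0,6],[0,0,0],0.03],[[0,0,6],[0,0,0],0.03],[[0,0,6],[0,0,0],0.03],[[0,0,6],[0,0,0],0.03],[[0,0,6],[0,0,0],0.03]]}}

```text
time: 14.97
tool_pos: [0.6023, 0.0286, 0.0913]
ee_rot: [3.142, -0.003, 0.07]
wrist_force: [0.7, -0.5, 3.0]
width: 0.012
```

Request:
{"api": "apply_moves", "payload": {"moves": [[[0,-0.2,0],[0,0,0],0.03],[[0,-0.7,0],[0,0,0],0.03],[[0,-1.4,0],[0,0,0],0.03],[[0,-2.2,0],[0,0,0],0.03],[[0,-3,0],[0,0,0],0.03],[[0,-3.8,0],[0,0,0],0.03],[[0,-4.6,0],[0,0,0],0.03],[[0,-5.1,0],[0,0,0],0.03],[[0,-5.35,0],[0,0,0],0.03],[[0,-5.35,0],[0,0,0],0.03]]}}

```text
time: 15.8
tool_pos: [0.5988, 0.0801, 0.0922]
ee_rot: [3.136, -0.004, 0.07]
wrist_force: [-1.6, -4.9, 8.3]
width: 0.0161
```

```bash
python3 - <<'E'
from mv import *
save(rk(.002,.0485,.09),down(.07)); obs()
E
```

```text
t 15.8 pos [0.5988 0.0801 0.0922] rot [ 3.136 -0.004  0.07 ] q [ 0.04  0.24  1.38 -0.01  1.52  1.54] F [-1.6 -4.9  8.3] w 0.0161 err [ 0.0017 -0.0017  0.0022]
```

```bash
python3 - <<'E'
from mv import *
obs()
snap("side","d8",(220,120,380,260),4)
snap("scene","s8",(250,130,390,280),4)
E
```

```text
t 15.8 pos [0.5988 0.0801 0.0922] rot [ 3.136 -0.004  0.07 ] q [ 0.04  0.24  1.38 -0.01  1.52  1.54] F [-1.6 -4.9  8.3] w 0.0161 err [ 0.0017 -0.0017  0.0022]
```

View pics/d8.png

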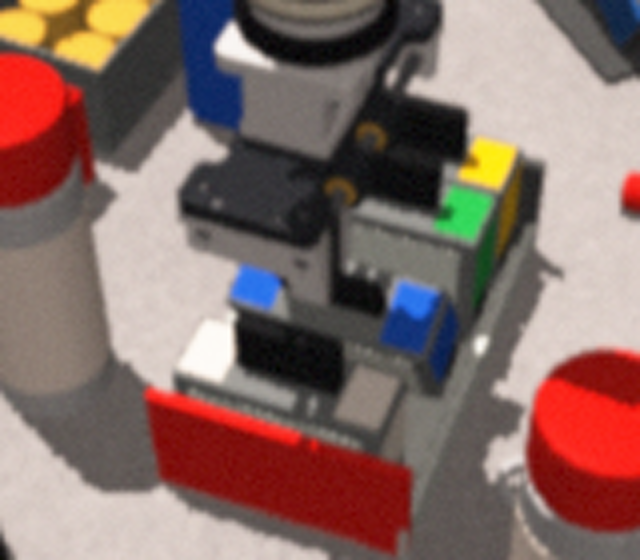

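View pics/s8.png

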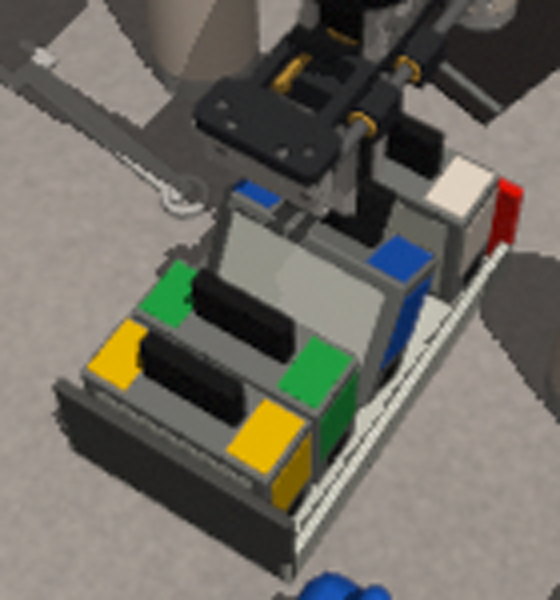

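Request:
{"api": "apply_moves", "payload": {"moves": [[[0,0.3,0],[0,0,0],0.03],[[0,0.6,0],[0,0,0],0.03],[[0,1,0],[0,0,0],0.03],[[0,1.4,0],[0,0,0],0.03],[[0,1.7,0],[0,0,0],0.03],[[0,2,0],[0,0,0],0.03],[[0,2,0],[0,0,0],0.03],[[0,2,0],[0,0,0],0.03],[[0,2,0],[0,0,0],0.03],[[0,2,0],[0,0,0],0.03]]}}

```text
time: 16.73
tool_pos: [0.6006, 0.0622, 0.095]
ee_rot: [3.141, -0.006, 0.07]
wrist_force: [-4.1, 0.4, 16.2]
width: 0.0148
```

```bash
python3 - <<'E'
from mv import *
save(rk(.002,.0285,.09),down(.07)); obs()
snap("side","d9",(220,120,380,260),4)
snap("scene","s9",(250,130,390,280),4)
E
```

```text
t 16.73 pos [0.6006 0.0622 0.095 ] rot [ 3.141 -0.006  0.07 ] q [ 0.01  0.23  1.38 -0.    1.52  1.51] F [-4.1  0.4 16.2] w 0.0148 err [0.0021 0.0003 0.005 ]
```

View pics/d9.png

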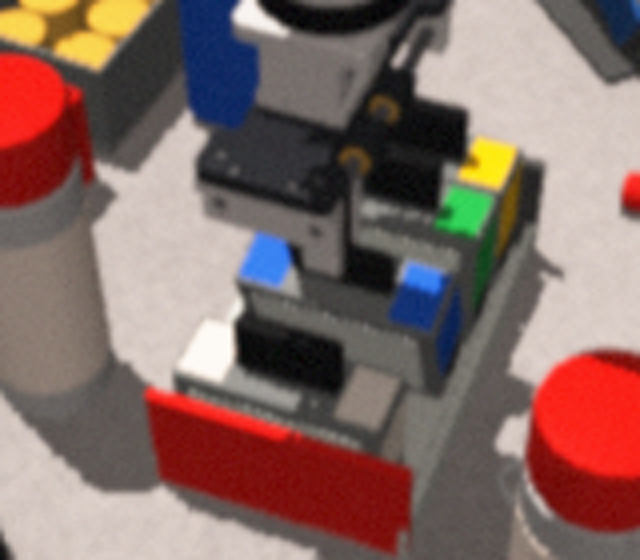

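View pics/s9.png

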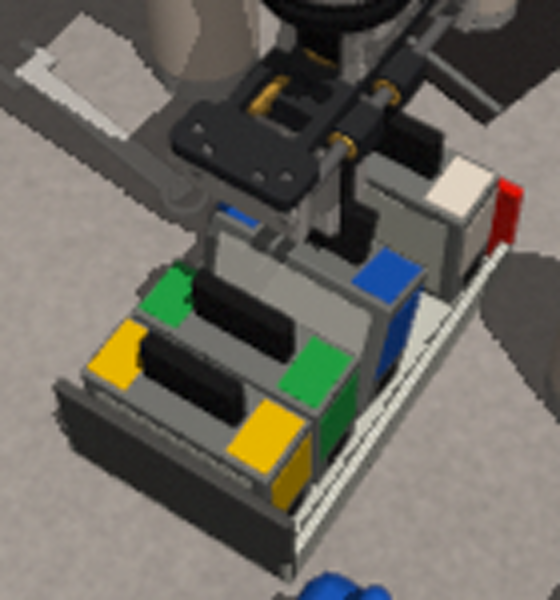

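Request:
{"api": "apply_moves", "payload": {"moves": [[[0,0.2,-0.5],[0,0,0],0.1],[[0,0.5,-0.5],[0,0,0],0.15],[[0,0.8,-0.5],[0,0,0],0.2],[[0,0.8,-0.5],[0,0,0],0.25],[[0,0.8,-0.5],[0,0,0],0.3],[[0,0.8,-0.5],[0,0,0],0.36],[[0,0.8,-0.5],[0,0,0],0.36],[[0,0.8,-2.5],[0,0,0],0.36],[[0,0.8,-5],[0,0,0],0.36],[[0,0.8,-5],[0,0,0],0.36]]}}

```text
time: 17.67
tool_pos: [0.6022, 0.0544, 0.1449]
ee_rot: [3.141, -0.009, 0.07]
wrist_force: [-0.5, 0.5, 1.1]
width: 0.0337
```

```bash
python3 - <<'E'
from mv import *
save(rk(.002,.0205,.14),down(.07)); obs()
import pickle; pickle.dump(cam("wrist"),open('w5.pkl','wb'))
snap("wrist","w5",(220,90,480,260),3)
snap("scene","s10",(250,130,390,280),4)
E
```

```text
t 17.67 pos [0.6022 0.0544 0.1449] rot [ 3.141 -0.009  0.07 ] q [-0.    0.21  1.3   0.    1.62  1.5 ] F [-0.5  0.5  1.1] w 0.0337 err [0.0031 0.0005 0.0049]
```

View pics/w5.png

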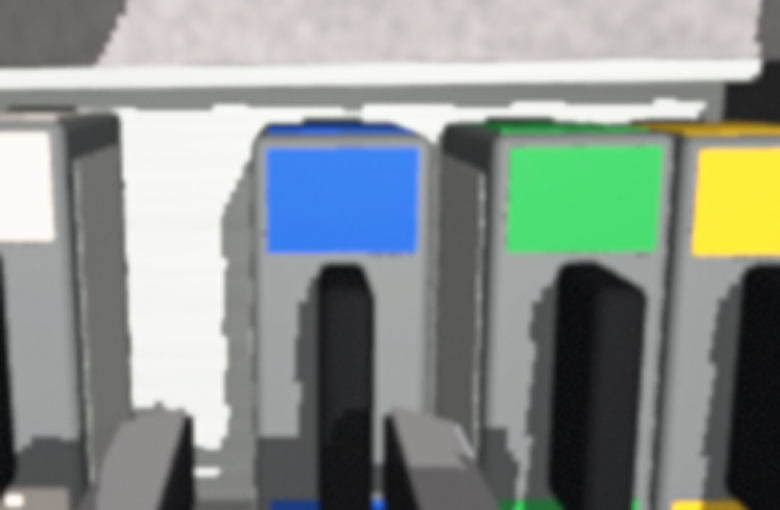

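View pics/s10.png

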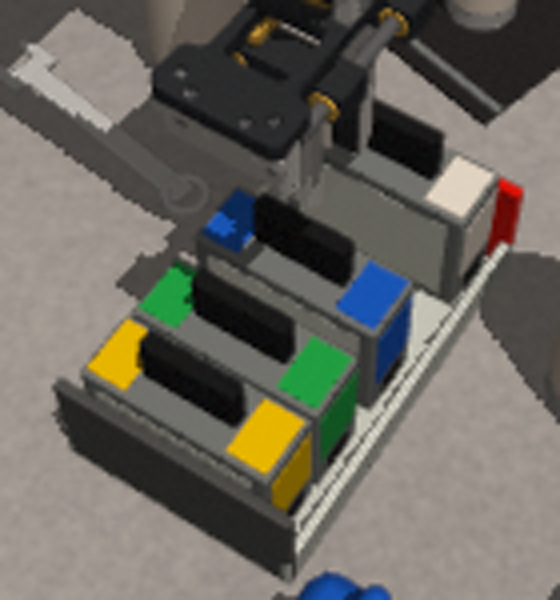

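```bash
python3 - <<'E'
from mv import *
import pickle
W=pickle.load(open('w5.pkl','rb'))
Rz=Rot.from_euler('z',.07)
def P(u,z): return Rz.inv().apply(ray(W,(np.array(u)+.5)/3-.5+np.array([220,90]),z)-RO)[:2].round(4)
print('blue handle',P((320,400),.131),P((373,400),.131),P((343,400),.131))
print('blue shell top edges',P((258,200),.096),P((430,200),.096)); print('green shell',P((495,200),.096),P((672,200),.096)); print('white edge',P((68,200),.096))
o=robot.get_obs(); p=o['tool_pos']; 
save(p,Rot.from_euler('xyz',o['ee_rot']))
print(Rz.inv().apply(p-RO).round(4))
plan((rk(.002,.0105,.14),down(.07)))
E
```

```text
blue handle [0.0045 0.0134] [0.0045 0.002 ] [0.0045 0.0084]
blue shell top edges [0.0437 0.0275] [ 0.0437 -0.0137]
green shell [ 0.0437 -0.0293] [ 0.0437 -0.0717]
white edge [0.0436 0.0729]
[0.0032 0.0209 0.1407]
[-0.12, 1.04, 0.07] [-0.0, -0.003, 0.0] dist 10mm 0deg
```

```bash
python3 - <<'E'
from mv import *
save(rk(.002,.0205,.14),down(.07)); obs()
plan((rk(.002,.0078,.083),down(.07)))
E
```

```text
t 17.77 pos [0.6002 0.0543 0.1407] rot [-3.141e+00 -3.000e-03  7.000e-02] q [-0.    0.21  1.31  0.    1.61  1.5 ] F [-0.7  0.  -0.7] w 0.0337 err [0.0012 0.0004 0.0007]
[-0.0, 1.27, 5.7] [0.0, 0.0, 0.0] dist 58mm 0deg
```

Request:
{"api": "apply_moves", "payload": {"moves": [[[0,1.27,0],[0,0,0],0.36],[[0,1.27,2],[0,0,0],0.36],[[0,1.27,4],[0,0,0],0.36],[[0,1.27,5.2],[0,0,0],0.36],[[0,1.27,5.7],[0,0,0],0.36],[[0,1.27,5.7],[0,0,0],0.03],[[0,1.27,5.7],[0,0,0],0.03],[[0,1.27,5.7],[0,0,0],0.03],[[0,1.27,5.7],[0,0,0],0.03],[[0,1.27,5.7],[0,0,0],0.03]]}}

```text
time: 18.6
tool_pos: [0.6013, 0.0413, 0.0841]
ee_rot: [3.141, -0.003, 0.07]
wrist_force: [0.6, 0.3, 0.2]
width: 0.0116
```

```bash
python3 - <<'E'
from mv import *
obs()
E
```

```text
t 18.6 pos [0.6013 0.0413 0.0841] rot [ 3.141e+00 -3.000e-03  7.000e-02] q [-0.03  0.24  1.39 -0.    1.51  1.48] F [0.6 0.3 0.2] w 0.0116 err [0.0014 0.0001 0.0011]
```

Request:
{"api": "apply_moves", "payload": {"moves": [[[0,0,0],[0,0,0],0.03],[[0,0,-0.15],[0,0,0],0.03],[[0,-0.3,-0.15],[0,0,0],0.03],[[0,-0.9,-0.15],[0,0,0],0.03],[[0,-1.6,-0.15],[0,0,0],0.03],[[0,-2.3,-0.15],[0,0,0],0.03],[[0,-3,-0.15],[0,0,0],0.03],[[0,-3.6,-0.15],[0,0,0],0.03],[[0,-4,-0.15],[0,0,0],0.03],[[0,-4,-0.15],[0,0,0],0.03]]}}

```text
time: 19.43
tool_pos: [0.5973, 0.0832, 0.0841]
ee_rot: [-3.14, 0.0, 0.071]
wrist_force: [-1.1, 1.2, -0.2]
width: 0.0119
```

```bash
python3 - <<'E'
from mv import *
save(rk(.002,.0478,.0815),down(.07)); obs()
snap("side","d11",(220,120,380,260),4)
E
```

```text
t 19.43 pos [0.5973 0.0832 0.0841] rot [-3.14   0.     0.071] q [0.04 0.24 1.39 0.   1.51 1.54] F [-1.1  1.2 -0.2] w 0.0119 err [0.0001 0.002  0.0026]
```

View pics/d11.png

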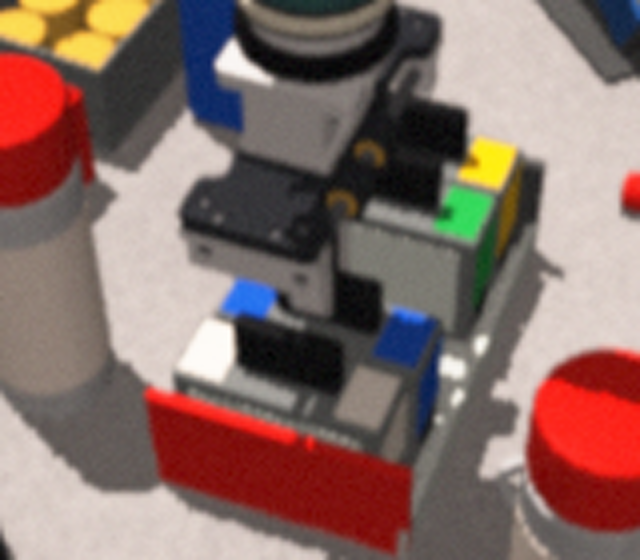

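Request:
{"api": "apply_moves", "payload": {"moves": [[[0,0,0.15],[0,0,0],0.03],[[0,0,0.15],[0,0,0],0.36],[[0,0,0.15],[0,0,0],0.36],[[0,0,0.15],[0,0,0],0.36],[[0,0,0],[0,0,0],0.36],[[0,0,-3],[0,0,0],0.36],[[0,1,-6],[0,0,0],0.36],[[0,5,-6],[0,0,0],0.36],[[0,8.5,-6],[0,0,0],0.36],[[0,9.78,-6],[0,0,0],0.36]]}}

```text
time: 20.32
tool_pos: [0.605, -0.0205, 0.145]
ee_rot: [3.139, -0.002, 0.066]
wrist_force: [0.3, -0.0, 0.7]
width: 0.0338
```

```bash
python3 - <<'E'
from mv import *
save(rk(.002,-.05,.1445),down(.07)); obs()
plan((rk(.002,-.05,.083),down(.07)))
E
```

```text
t 20.32 pos [ 0.605  -0.0205  0.145 ] rot [ 3.139e+00 -2.000e-03  6.600e-02] q [-0.13  0.22  1.3  -0.    1.62  1.38] F [ 0.3 -0.   0.7] w 0.0338 err [ 0.0011 -0.0041  0.0005]
[-0.0, -0.0, 6.15] [0.0, 0.0, 0.0] dist 62mm 0deg
```

Request:
{"api": "apply_moves", "payload": {"moves": [[[0,0,0],[0,0,0],0.36],[[0,0,2],[0,0,0],0.36],[[0,0,4.5],[0,0,0],0.36],[[0,0,5.7],[0,0,0],0.36],[[0,0,6.15],[0,0,0],0.36],[[0,0,6.15],[0,0,0],0.03],[[0,0,6.15],[0,0,0],0.03],[[0,0,6.15],[0,0,0],0.03],[[0,0,6.15],[0,0,0],0.03],[[0,0,6.15],[0,0,0],0.03]]}}

```text
time: 21.15
tool_pos: [0.6055, -0.0161, 0.0844]
ee_rot: [3.141, -0.003, 0.07]
wrist_force: [0.1, 0.1, 1.1]
width: 0.0117
```

Request:
{"api": "apply_moves", "payload": {"moves": [[[0,0,0],[0,0,0],0.03],[[0,0,-0.15],[0,0,0],0.03],[[0,-0.3,-0.15],[0,0,0],0.03],[[0,-0.9,-0.15],[0,0,0],0.03],[[0,-1.6,-0.15],[0,0,0],0.03],[[0,-2.3,-0.15],[0,0,0],0.03],[[0,-3,-0.15],[0,0,0],0.03],[[0,-3.7,-0.15],[0,0,0],0.03],[[0,-4.4,-0.15],[0,0,0],0.03],[[0,-4.8,-0.15],[0,0,0],0.03]]}}

```text
time: 21.98
tool_pos: [0.601, 0.033, 0.0845]
ee_rot: [-3.141, -0.0, 0.071]
wrist_force: [-0.6, 1.4, 1.0]
width: 0.0118
```

```bash
python3 - <<'E'
from mv import *
save(rk(.002,-.002,.0845),down(.07)); obs()
snap("side","d12",(220,120,380,260),4)
snap("scene","s12",(250,130,390,280),4)
E
```

```text
t 21.98 pos [0.601  0.033  0.0845] rot [-3.141 -0.     0.071] q [-0.04  0.24  1.39  0.    1.51  1.46] F [-0.6  1.4  1. ] w 0.0118 err [ 0.0004  0.0015 -0.    ]
```

View pics/s12.png

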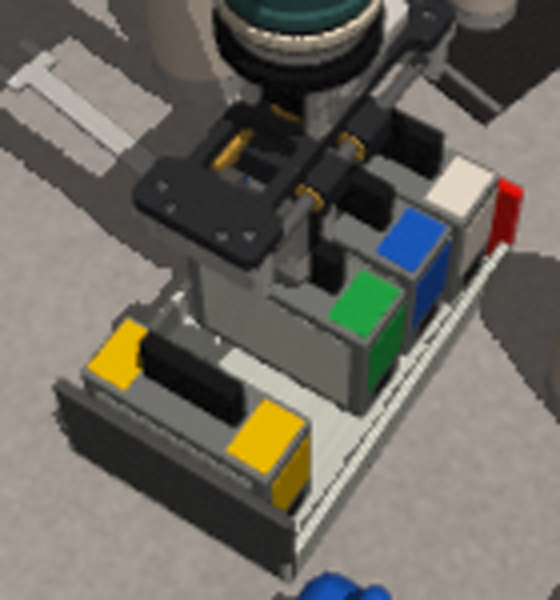

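Request:
{"api": "apply_moves", "payload": {"moves": [[[0,-0.2,0],[0,0,0],0.03],[[0,-0.4,0],[0,0,0],0.03],[[0,-0.4,0.15],[0,0,0],0.03],[[0,-0.4,0.15],[0,0,0],0.36],[[0,-0.4,0.15],[0,0,0],0.36],[[0,-0.4,0.15],[0,0,0],0.36],[[0,-0.4,0],[0,0,0],0.36],[[0,-0.4,-3],[0,0,0],0.36],[[0,-0.4,-7],[0,0,0],0.36],[[0,-0.4,-11],[0,0,0],0.36]]}}

```text
time: 22.92
tool_pos: [0.5996, 0.0359, 0.1931]
ee_rot: [-3.14, 0.005, 0.07]
wrist_force: [1.5, 0.8, 1.0]
width: 0.0338
```

```bash
python3 - <<'E'
from mv import *
save(rk(.002,.002,.1945),down(.07)); obs()
import pickle; pickle.dump(cam("wrist"),open('w6.pkl','wb'))
snap("wrist","w6",(220,90,480,260),3)
E
```

```text
t 22.92 pos [0.5996 0.0359 0.1931] rot [-3.14   0.005  0.07 ] q [-0.03  0.2   1.22  0.    1.72  1.47] F [1.5 0.8 1. ] w 0.0338 err [-0.0008  0.0005 -0.0014]
```

View pics/w6_full.png

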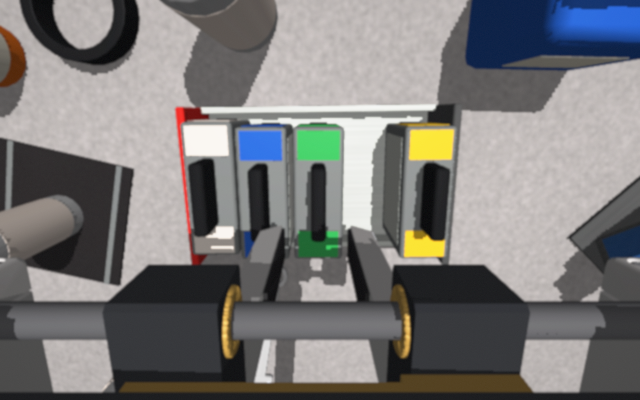

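```bash
cat >> mv.py <<'E'
CP=np.array([.5717,-.3549,.0452]); CYAW=-.688
def setcase():
    import os
    global CP,CYAW
    if os.path.exists('case.json'): d=json.load(open('case.json')); CP=np.array(d[:3]); CYAW=d[3]
setcase()
def RC(): return Rot.from_euler('z',CYAW)*Rot.from_euler('y',-np.pi/6)
def ct(x,y,z): return CP+RC().apply([x,y,z])
def CT(): return RC()*Rot.from_euler('x',np.pi)
E
python3 - <<'E'
from mv import *
print(ct(0,0,.188))
plan((ct(0,0,.188),CT()))
E
```

```text
[ 0.49908335 -0.29521062  0.20801278]
[-12.42, 32.28, -1.35] [-0.198, 0.498, 0.74] dist 346mm 52deg
```

Request:
{"api": "apply_moves", "payload": {"moves": [[[-0.9,2.3,-2],[-0.014,0.035,0.052],0.36],[[-2.2,5.8,-4],[-0.036,0.09,0.133],0.36],[[-3.6,9.4,-5],[-0.057,0.144,0.215],0.36],[[-5,12.9,-5],[-0.079,0.199,0.296],0.36],[[-6.3,16.5,-5],[-0.101,0.254,0.377],0.36],[[-7.7,20,-5],[-0.123,0.309,0.459],0.36],[[-9,23.6,-4],[-0.145,0.364,0.54],0.36],[[-10.4,27.1,-3],[-0.166,0.418,0.622],0.36],[[-11.7,30.3,-2],[-0.186,0.468,0.696],0.36],[[-12.42,32.28,-1.35],[-0.198,0.498,0.74],0.36]]}}

```text
time: 23.8
tool_pos: [0.4971, -0.2968, 0.2056]
ee_rot: [-3.141, -0.524, -0.693]
wrist_force: [-0.3, -0.3, -0.0]
width: 0.0339
```

Request:
{"api": "apply_moves", "payload": {"moves": [[[0,0,0],[0,0,0],0.36],[[0,0,0],[0,0,0],0.36],[[0,0,0],[0,0,0],0.36],[[0,0,0],[0,0,0],0.36],[[0,0,0],[0,0,0],0.36],[[0,0,0],[0,0,0],0.36],[[0,0,0],[0,0,0],0.36],[[0,0,0],[0,0,0],0.36],[[0,0,0],[0,0,0],0.36],[[0,0,0],[0,0,0],0.36]]}}

```text
time: 24.63
tool_pos: [0.4995, -0.2949, 0.2077]
ee_rot: [-3.141, -0.523, -0.688]
wrist_force: [0.1, -0.8, -0.1]
width: 0.0339
```

```bash
python3 - <<'E'
from mv import *
obs(); print('cmd rot',load()[1].as_euler('xyz'))
import pickle; pickle.dump(cam("wrist"),open('w7.pkl','wb'))
snap("wrist","w7")
E
```

```text
t 24.63 pos [ 0.4995 -0.2949  0.2077] rot [-3.141 -0.523 -0.688] q [-0.6  -0.26  1.74 -0.05  1.14  1.66] F [ 0.1 -0.8 -0.1] w 0.0339 err [ 0.0005  0.0003 -0.0003]
cmd rot [-3.14134521 -0.52342499 -0.68777857]
```

View pics/w7_full.png

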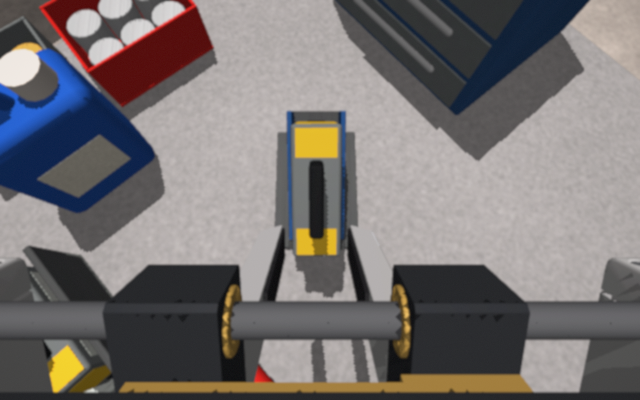

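```bash
python3 - <<'E'
from mv import *
import pickle
crop("w7_full","w7c",(265,100,375,270),4.5)
W=pickle.load(open('w7.pkl','rb'))
pts=[(x,y,z) for z,xx,yy in((.125,.03,.006),(.09,.06,.022)) for x in(xx,-xx) for y in(yy,-yy)]
for q in pts: print(q,((proj(W,ct(*q))[0]-[265,100]+.5)*4.5-.5).round(0))
E
```

```text
(0.03, 0.006, 0.125) [197. 295.]
(0.03, -0.006, 0.125) [268. 295.]
(-0.03, 0.006, 0.125) [198. 630.]
(-0.03, -0.006, 0.125) [266. 630.]
(0.06, 0.022, 0.09) [114. 107.]
(0.06, -0.022, 0.09) [351. 108.]
(-0.06, 0.022, 0.09) [124. 709.]
(-0.06, -0.022, 0.09) [339. 709.]
```

View pics/w7c.png

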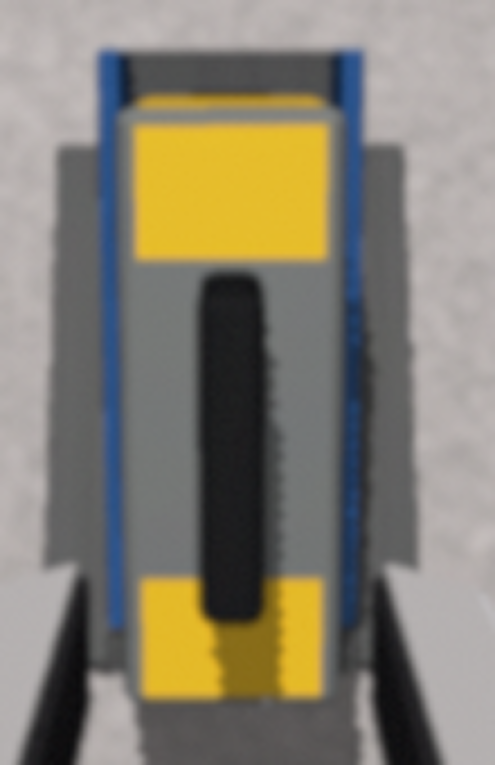

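Request:
{"api": "apply_moves", "payload": {"moves": [[[0.2,0,2],[0,0,0],0.36],[[0.2,0,5],[0,0,0],0.36],[[0.2,0,7.5],[0,0,0],0.36],[[0.2,0,9],[0,0,0],0.36],[[0.2,0,10],[0,0,0],0.36],[[0.2,0,10.6],[0,0,0],0.36],[[0.2,0,10.6],[0,0,0],0.36],[[0.2,0,10.6],[0,0,0],0.36],[[0.2,0,10.6],[0,0,0],0.36],[[0.2,0,10.6],[0,0,0],0.36]]}}

```text
time: 25.52
tool_pos: [0.5422, -0.3301, 0.1187]
ee_rot: [-3.141, -0.526, -0.688]
wrist_force: [-0.3, -0.3, 0.2]
width: 0.0336
```

```bash
python3 - <<'E'
from mv import *
p,R=load(); save(p+R.apply([.002,0,.106]),R); obs()
snap("side","d13",(330,40,450,150),6); snap("scene","s13",(130,240,260,390),4)
E
```

```text
t 25.52 pos [ 0.5422 -0.3301  0.1187] rot [-3.141 -0.526 -0.688] q [-0.61 -0.09  1.77 -0.05  0.93  1.66] F [-0.3 -0.3  0.2] w 0.0336 err [ 0.0009 -0.0001  0.0015]
```

View pics/d13.png

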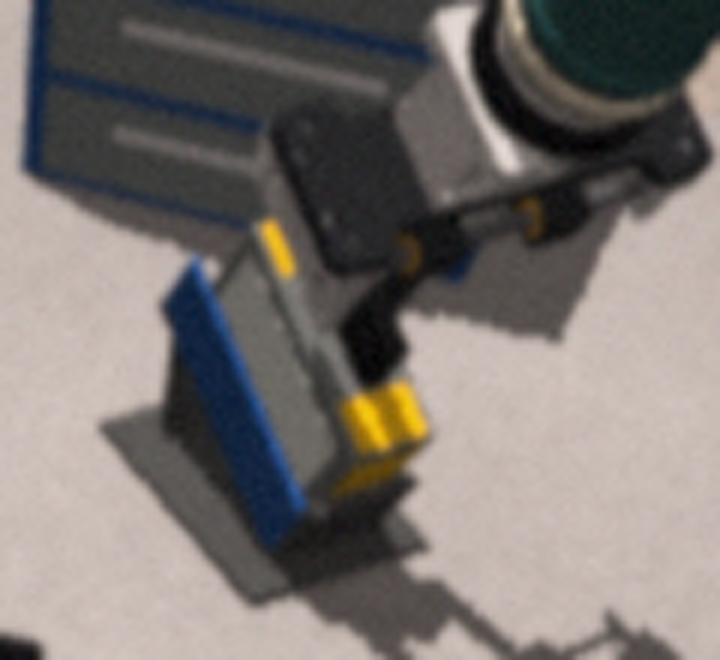

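View pics/s13.png

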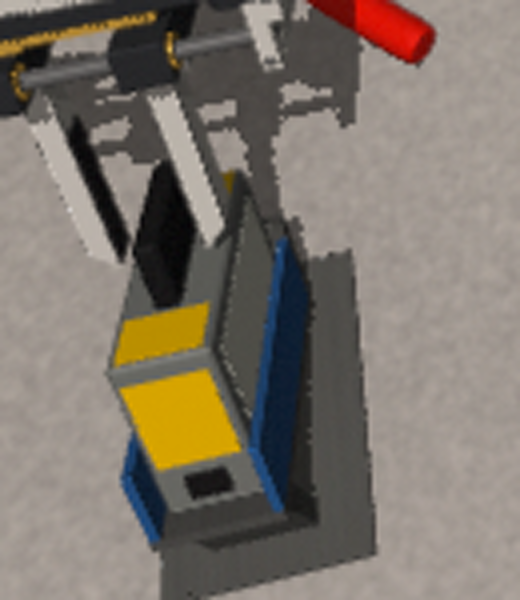

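Request:
{"api": "apply_moves", "payload": {"moves": [[[0,0,0],[0,0,0],0.03],[[0,0,0],[0,0,0],0.03],[[0,0,0],[0,0,0],0.03],[[0,0,0],[0,0,0],0.03],[[0,0,0],[0,0,0],0.03],[[0,0,0],[0,0,0],0.03],[[0,0,0],[0,0,0],0.03],[[0,0,-0.3],[0,0,0],0.03],[[0,0,-0.8],[0,0,0],0.03],[[0,0,-1.5],[0,0,0],0.03]]}}

```text
time: 26.45
tool_pos: [0.5355, -0.3248, 0.129]
ee_rot: [-3.141, -0.522, -0.688]
wrist_force: [1.1, -1.0, -3.3]
width: 0.0119
```

```bash
python3 - <<'E'
from mv import *
p,R=load(); save(p+R.apply([0,0,-.015]),R); obs()
E
```

```text
t 26.45 pos [ 0.5355 -0.3248  0.129 ] rot [-3.141 -0.522 -0.688] q [-0.61 -0.11  1.77 -0.05  0.96  1.66] F [ 1.1 -1.  -3.3] w 0.0119 err [-0.0001  0.0004 -0.0012]
```

Request:
{"api": "apply_moves", "payload": {"moves": [[[0,0,-0.6],[0,0,0],0.03],[[0,0,-1.6],[0,0,0],0.03],[[0,0,-2.8],[0,0,0],0.03],[[0,0,-4],[0,0,0],0.03],[[0,0,-5.2],[0,0,0],0.03],[[0,0,-6.4],[0,0,0],0.03],[[0,0,-7.6],[0,0,0],0.03],[[0,0,-8.6],[0,0,0],0.03],[[0,0,-9],[0,0,0],0.03],[[0,0,-9],[0,0,0],0.03]]}}

```text
time: 27.28
tool_pos: [0.5014, -0.2966, 0.2099]
ee_rot: [-3.141, -0.526, -0.688]
wrist_force: [0.7, -0.4, -2.2]
width: 0.012
```

```bash
python3 - <<'E'
from mv import *
p,R=load(); save(p+R.apply([0,0,-.09]),R); obs()
snap("scene","s14",(100,180,260,380),3.5)
snap("side","d14",(330,20,450,150),5)
E
```

```text
t 27.28 pos [ 0.5014 -0.2966  0.2099] rot [-3.141 -0.526 -0.688] q [-0.61 -0.25  1.73 -0.05  1.14  1.66] F [ 0.7 -0.4 -2.2] w 0.012 err [0.0006 0.0001 0.0018]
```

View pics/s14.png

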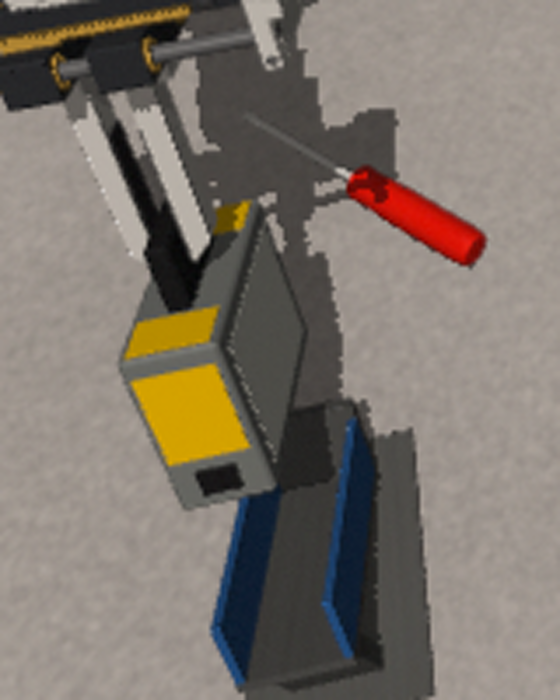

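View pics/d14.png

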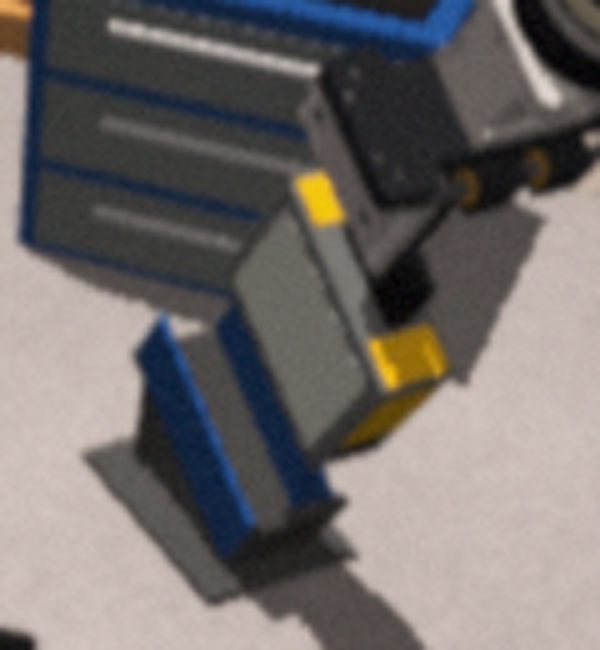

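View pics/w6.png

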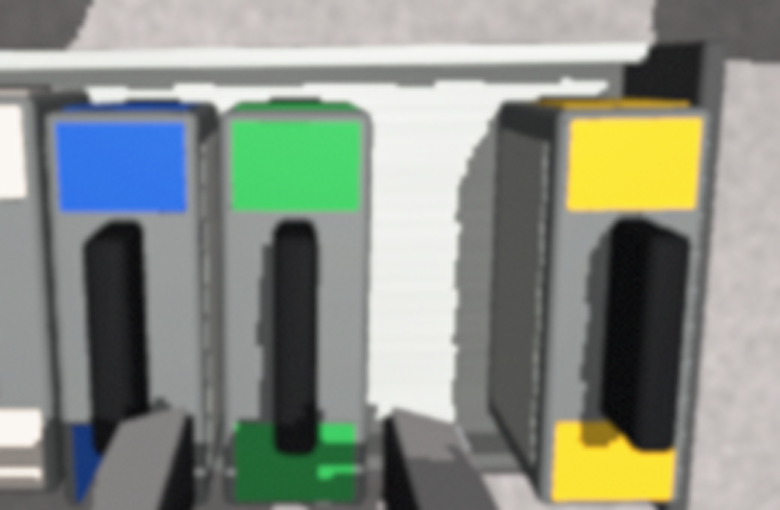

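```bash
python3 - <<'E'
from mv import *
p,R=load(); 
up=p+np.array([0,0,.08])
plan((up,R),(rk(.002,-.0465,.26),down(.07)))
E
```

```text
[4.0, -0.0, -6.93] [0.0, 0.0, 0.0] dist 80mm 0deg
[-6.12, -28.46, -9.51] [0.198, -0.498, -0.74] dist 306mm 52deg
```

```bash
python3 - <<'E'
from mv import *
import pickle
W=pickle.load(open('w6.pkl','rb')); Rz=Rot.from_euler('z',.07)
def P(u,z): return Rz.inv().apply(ray(W,(np.array(u)+.5)/3-.5+np.array([220,90]),z)-RO)[:2].round(4)
for n,u,z in [('gR',(370,200),.096),('gL',(226,200),.096),('gR2',(368,400),.096),('yL',(560,200),.096),('yR',(705,160),.096),('yL2',(548,400),.096),('gh',(296,340),.131),('yh',(668,340),.131),('bh',(122,340),.131)]: print(n,P(u,z))
E
```

```text
gR [ 0.0332 -0.0212]
gL [0.0332 0.0198]
gR2 [-0.0265 -0.0218]
yL [ 0.0332 -0.0753]
yR [ 0.0446 -0.1155]
yL2 [-0.0265 -0.0755]
gh [0.0012 0.    ]
yh [ 0.0013 -0.0966]
bh [0.0011 0.0452]
```

Request:
{"api": "apply_moves", "payload": {"moves": [[[0.5,0,-0.9],[0,0,0],0.03],[[1.5,0,-2.6],[0,0,0],0.03],[[2.7,0,-4.7],[0,0,0],0.03],[[3.6,-0.3,-6.3],[0,0,0],0.03],[[3.8,-1.5,-7],[0.01,-0.025,-0.037],0.03],[[3,-4,-7.3],[0.025,-0.065,-0.096],0.03],[[2,-7,-7.5],[0.044,-0.11,-0.163],0.03],[[1,-10,-7.8],[0.065,-0.164,-0.244],0.03],[[0,-13,-8],[0.085,-0.214,-0.318],0.03],[[-1,-16,-8.3],[0.105,-0.264,-0.392],0.03]]}}

```text
time: 28.22
tool_pos: [0.5647, -0.14, 0.2749]
ee_rot: [3.09, -0.243, -0.27]
wrist_force: [0.6, -0.4, -3.0]
width: 0.0116
```

```bash
python3 - <<'E'
from mv import *
# command pose: reconstruct from drawn-out pose
R0=None
p=CP; 
E
python3 - <<'E'
from mv import *
q0=np.array([.50,-.2967,.2081])
print(load()[0])
obs()
E
```

```text
[ 0.60370561 -0.01294934  0.25997107]
t 28.22 pos [ 0.5647 -0.14    0.2749] rot [ 3.09  -0.243 -0.27 ] q [-0.31 -0.04  1.34 -0.04  1.59  1.53] F [ 0.6 -0.4 -3. ] w 0.0116 err [-0.039  -0.1271  0.015 ]
```

```bash
python3 - <<'E'
from mv import *
pf,Rf=load()
R0=Rf*Rot.from_rotvec([.198,-.498,-.74]).inv(); p0=pf-R0.apply(np.array([-6.12,-28.46,-9.51])/100)
print(p0)
save(p0+R0.apply(np.array([-1,-16,-8.3])/100),R0*Rot.from_rotvec([.105,-.264,-.392])); print(load()[0])
obs()
plan((rk(.002,-.048,.25),down(.07)))
E
```

```text
[ 0.50076172 -0.29667816  0.20813359]
[ 0.56355722 -0.14122069  0.2750567 ]
t 28.22 pos [ 0.5647 -0.14    0.2749] rot [ 3.09  -0.243 -0.27 ] q [-0.31 -0.04  1.34 -0.04  1.59  1.53] F [ 0.6 -0.4 -3. ] w 0.0116 err [ 0.0011  0.0012 -0.0001]
[-0.17, -13.41, 1.85] [0.093, -0.234, -0.348] dist 135mm 25deg
```

Request:
{"api": "apply_moves", "payload": {"moves": [[[0,-2,0.2],[0.015,-0.037,-0.055],0.03],[[0,-4.5,0.5],[0.032,-0.08,-0.12],0.03],[[0,-7,0.8],[0.05,-0.126,-0.187],0.03],[[-0.1,-9.5,1.2],[0.067,-0.169,-0.251],0.03],[[-0.1,-11.5,1.5],[0.08,-0.201,-0.3],0.03],[[-0.17,-12.8,1.7],[0.089,-0.224,-0.333],0.03],[[-0.17,-13.41,1.85],[0.093,-0.234,-0.348],0.03],[[-0.17,-13.41,1.85],[0.093,-0.234,-0.348],0.03],[[-0.17,-13.41,1.85],[0.093,-0.234,-0.348],0.03],[[-0.17,-13.41,1.85],[0.093,-0.234,-0.348],0.03]]}}

```text
time: 29.05
tool_pos: [0.6042, -0.0152, 0.2502]
ee_rot: [3.141, -0.001, 0.068]
wrist_force: [0.7, -0.6, -2.6]
width: 0.0116
```

```bash
python3 - <<'E'
from mv import *
obs()
snap("scene","s15",(230,80,410,280),3.5)
snap("side","d15",(230,70,390,260),4)
import pickle; pickle.dump(cam("wrist"),open('w8.pkl','wb'))
snap("wrist","w8")
E
```

```text
t 29.05 pos [ 0.6042 -0.0152  0.2502] rot [ 3.141e+00 -1.000e-03  6.800e-02] q [-0.12  0.21  1.1  -0.    1.83  1.38] F [ 0.7 -0.6 -2.6] w 0.0116 err [ 0.0004 -0.0008  0.0002]
```

View pics/s15.png

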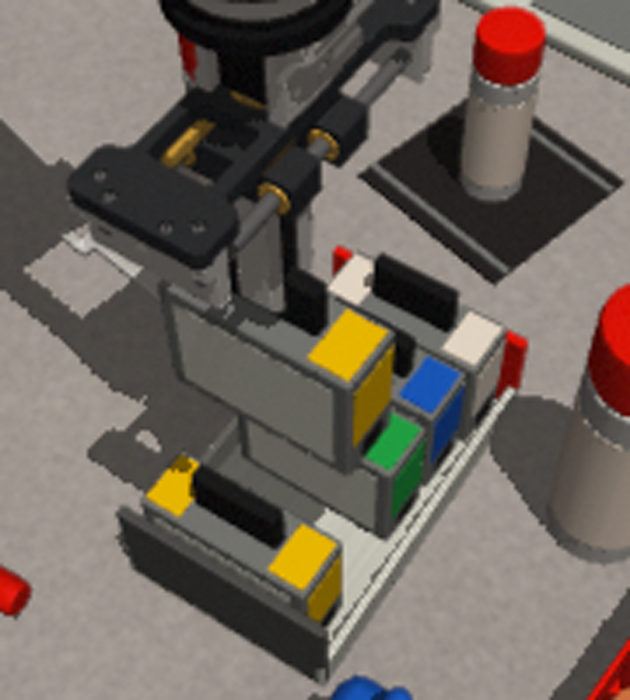

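View pics/d15.png

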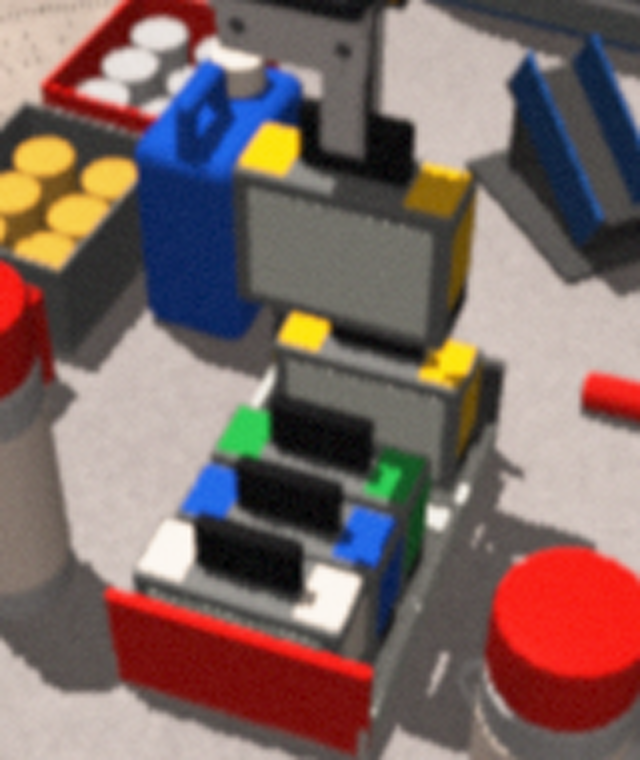

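View pics/w8_full.png

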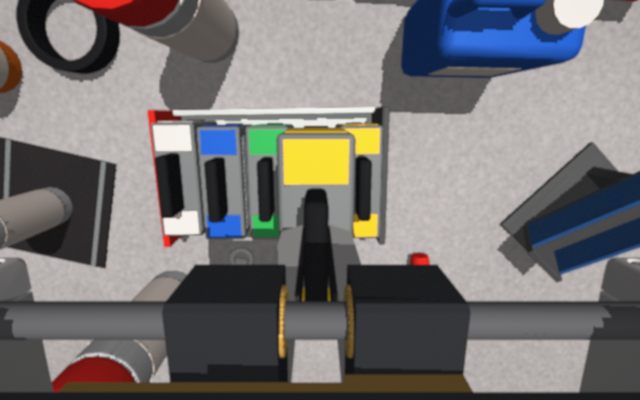

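Request:
{"api": "apply_moves", "payload": {"moves": [[[0,0,1],[0,0,0],0.03],[[0,0,2.5],[0,0,0],0.03],[[0,0,4],[0,0,0],0.03],[[0,0,5],[0,0,0],0.03],[[0,0,5.8],[0,0,0],0.03],[[0,0,6.2],[0,0,0],0.03],[[0,0,6.5],[0,0,0],0.03],[[0,0,6.5],[0,0,0],0.03],[[0,0,6.5],[0,0,0],0.03],[[0,0,6.5],[0,0,0],0.03]]}}

```text
time: 30.03
tool_pos: [0.6047, -0.0143, 0.1857]
ee_rot: [3.141, -0.002, 0.07]
wrist_force: [0.4, 0.0, -3.5]
width: 0.0116
```

```bash
python3 - <<'E'
from mv import *
save(rk(.002,-.048,.185),down(.07)); obs()
snap("scene","s16",(250,110,390,280),4)
import pickle; pickle.dump(cam("wrist"),open('w9.pkl','wb'))
snap("wrist","w9",(130,90,400,260),2.9)
E
```

```text
t 30.03 pos [ 0.6047 -0.0143  0.1857] rot [ 3.141e+00 -2.000e-03  7.000e-02] q [-0.12  0.21  1.23  0.    1.7   1.38] F [ 0.4  0.  -3.5] w 0.0116 err [0.0009 0.0002 0.0007]
```

View pics/s16.png

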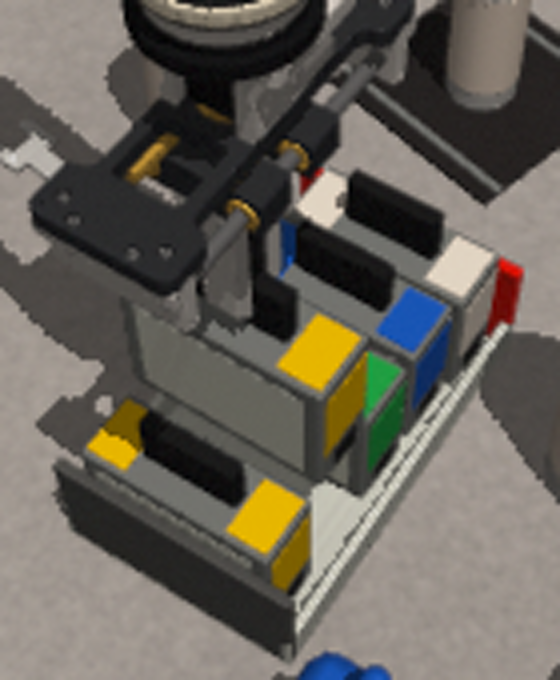

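View pics/w9.png

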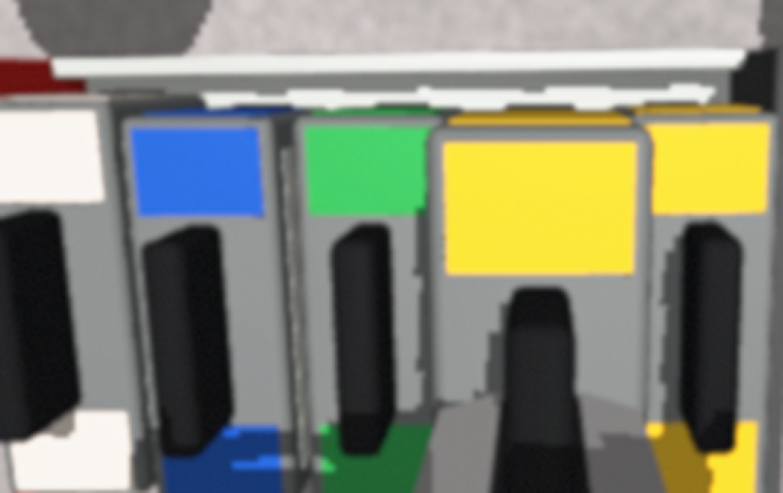

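```bash
python3 - <<'E'
from mv import *
import pickle
W=pickle.load(open('w9.pkl','rb')); Rz=Rot.from_euler('z',.07)
def P(u,z): return Rz.inv().apply(ray(W,(np.array(u)+.5)/2.9-.5+np.array([130,90]),z)-RO)[:2].round(4)
print('held',P((432,180),.193),P((649,180),.193),'far',P((540,130),.193))
print('green L',P((300,180),.096),'yellow R',P((772,160),.096),'gh',P((374,330),.131),P((352,330),.131),P((395,330),.131),'yh',P((720,330),.131),P((741,330),.131))
E
```

```text
held [ 0.0503 -0.0278] [ 0.0504 -0.0693] far [ 0.0598 -0.0485]
green L [0.0401 0.0201] yellow R [ 0.0458 -0.1148] gh [ 0.0047 -0.0052] [0.0047 0.0005] [ 0.0047 -0.0107] yh [ 0.0048 -0.0956] [ 0.0048 -0.1011]
```

Request:
{"api": "apply_moves", "payload": {"moves": [[[0,-0.07,0.5],[0,0,0],0.03],[[0,-0.07,1.2],[0,0,0],0.03],[[0,-0.07,2],[0,0,0],0.03],[[0,-0.07,2.8],[0,0,0],0.03],[[0,-0.07,3.6],[0,0,0],0.03],[[0,-0.07,4.4],[0,0,0],0.03],[[0,-0.07,5.2],[0,0,0],0.03],[[0,-0.07,5.8],[0,0,0],0.03],[[0,-0.07,6],[0,0,0],0.03],[[0,-0.07,6],[0,0,0],0.03]]}}

```text
time: 30.97
tool_pos: [0.6037, -0.0135, 0.1237]
ee_rot: [-3.141, 0.002, 0.07]
wrist_force: [0.5, -0.1, -2.8]
width: 0.0115
```

```bash
python3 - <<'E'
from mv import *
save(rk(.002,-.0473,.125),down(.07)); obs()
snap("scene","s17",(250,110,390,280),4)
snap("side","d17",(230,100,390,260),4)
E
```

```text
t 30.97 pos [ 0.6037 -0.0135  0.1237] rot [-3.141e+00  2.000e-03  7.000e-02] q [-0.12  0.23  1.33  0.    1.59  1.38] F [ 0.5 -0.1 -2.8] w 0.0115 err [-0.0001  0.0002 -0.0013]
```

View pics/s17.png

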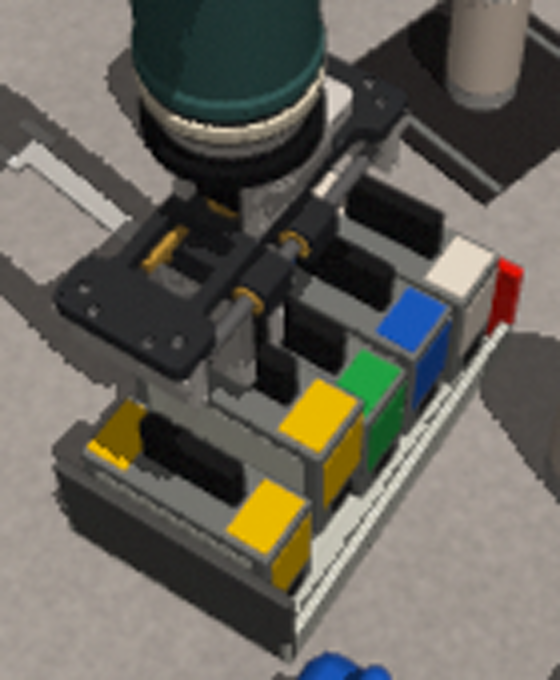

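Request:
{"api": "apply_moves", "payload": {"moves": [[[0,0,0.5],[0,0,0],0.03],[[0,0,1.2],[0,0,0],0.03],[[0,0,1.9],[0,0,0],0.03],[[0,0,2.5],[0,0,0],0.03],[[0,0,2.9],[0,0,0],0.03],[[0,0,3.2],[0,0,0],0.03],[[0,0,3.35],[0,0,0],0.03],[[0,0,3.45],[0,0,0],0.03],[[0,0,3.5],[0,0,0],0.03],[[0,0,3.5],[0,0,0],0.03]]}}

```text
time: 31.9
tool_pos: [0.6043, -0.0136, 0.0899]
ee_rot: [-3.142, -0.0, 0.07]
wrist_force: [-0.4, 0.1, -2.9]
width: 0.0117
```

```bash
python3 - <<'E'
from mv import *
save(rk(.002,-.0473,.09),down(.07)); obs()
E
```

```text
t 31.9 pos [ 0.6043 -0.0136  0.0899] rot [-3.142 -0.     0.07 ] q [-0.12  0.24  1.38  0.    1.52  1.38] F [-0.4  0.1 -2.9] w 0.0117 err [ 0.0005  0.0002 -0.0001]
```

Still hanging (-2.9 N). Lower in 0.5 mm steps.

Request:
{"api": "apply_moves", "payload": {"moves": [[[0,0,0.05],[0,0,0],0.03],[[0,0,0.1],[0,0,0],0.03],[[0,0,0.15],[0,0,0],0.03],[[0,0,0.2],[0,0,0],0.03],[[0,0,0.25],[0,0,0],0.03],[[0,0,0.3],[0,0,0],0.03],[[0,0,0.3],[0,0,0],0.03],[[0,0,0.3],[0,0,0],0.03],[[0,0,0.3],[0,0,0],0.03],[[0,0,0.3],[0,0,0],0.03]]}}

```text
time: 32.73
tool_pos: [0.6044, -0.0135, 0.0876]
ee_rot: [-3.142, -0.001, 0.07]
wrist_force: [-2.0, 0.9, 4.0]
width: 0.0115
```

```bash
python3 - <<'E'
from mv import *
save(rk(.002,-.0473,.087),down(.07)); obs()
snap("scene","s18",(250,110,390,280),4)
E
```

```text
t 32.73 pos [ 0.6044 -0.0135  0.0876] rot [-3.142e+00 -1.000e-03  7.000e-02] q [-0.12  0.24  1.38  0.    1.52  1.38] F [-2.   0.9  4. ] w 0.0115 err [0.0006 0.0003 0.0006]
```

View pics/s18.png

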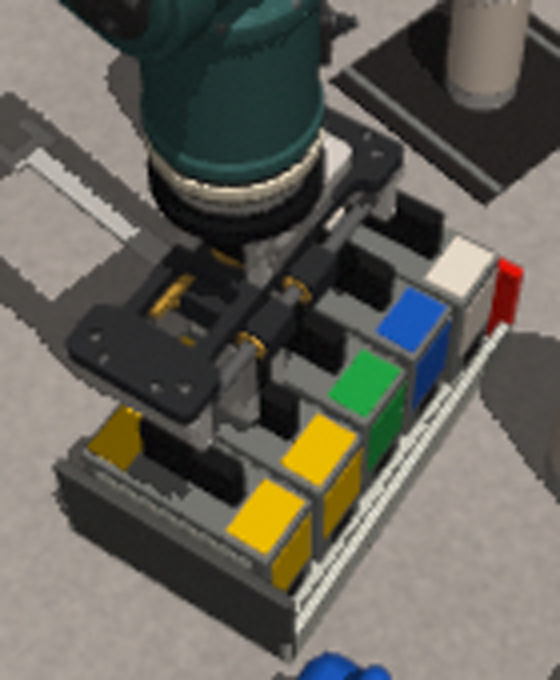

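Request:
{"api": "apply_moves", "payload": {"moves": [[[0,0,0.05],[0,0,0],0.03],[[0,0,0.05],[0,0,0],0.03],[[0,0,0],[0,0,0],0.2],[[0,0,0],[0,0,0],0.3],[[0,0,0],[0,0,0],0.36],[[0,0,0],[0,0,0],0.36],[[0,0,-1],[0,0,0],0.36],[[0,0,-4],[0,0,0],0.36],[[0,0,-8],[0,0,0],0.36],[[0,0,-12],[0,0,0],0.36]]}}

```text
time: 33.62
tool_pos: [0.6033, -0.0134, 0.2072]
ee_rot: [-3.141, 0.003, 0.07]
wrist_force: [1.1, 0.7, 0.6]
width: 0.0335
```

```bash
python3 - <<'E'
from mv import *
save(rk(.002,-.0473,.207),down(.07)); obs()
import pickle; pickle.dump(cam("wrist"),open('w10.pkl','wb'))
snap("wrist","w10",(130,80,400,260),2.9)
snap("scene","s19",(250,90,390,280),3.5)
snap("side","d19",(190,100,390,390),2)
E
```

```text
t 33.62 pos [ 0.6033 -0.0134  0.2072] rot [-3.141e+00  3.000e-03  7.000e-02] q [-0.12  0.21  1.19  0.    1.75  1.38] F [1.1 0.7 0.6] w 0.0335 err [-0.0005  0.0003  0.0002]
```

View pics/w10.png

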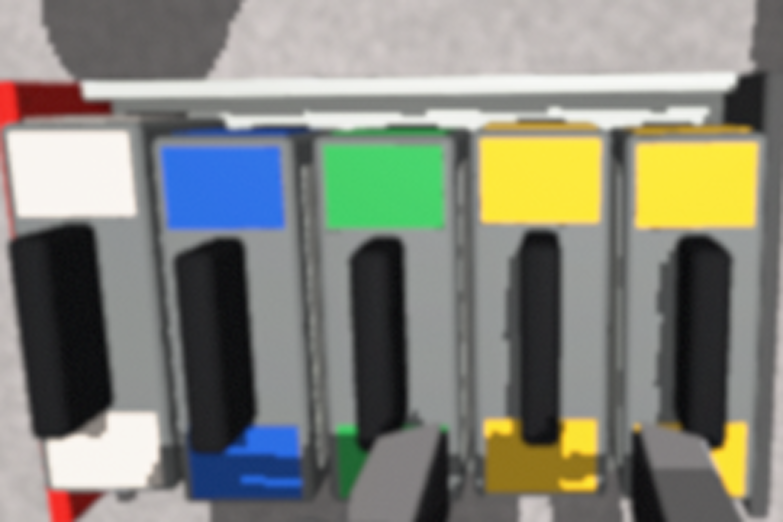

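View pics/s19.png

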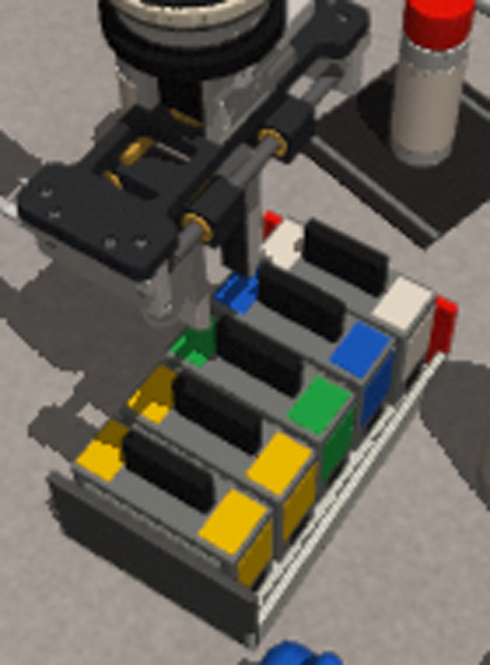

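View pics/d19.png

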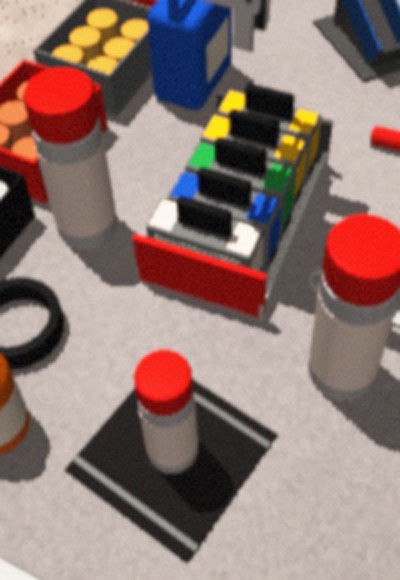

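```bash
python3 - <<'E'
from mv import *
import pickle
W=pickle.load(open('w10.pkl','rb')); Rz=Rot.from_euler('z',.07)
def P(u,z): return Rz.inv().apply(ray(W,(np.array(u)+.5)/2.9-.5+np.array([130,80]),z)-RO)[:2].round(4)
for n,l,r,row,t,b in [('w',6,148,200,122,490),('b',155,300,200,138,497),('g',317,460,200,135,498),('ret',473,610,200,130,492),('yel',628,762,200,135,492)]:
    a=P((l,row),.096);c=P((r,row),.096); print(n,'y',(a[1]+c[1])/2,'w',a[1]-c[1],'x mid',(P(((l+r)/2,t),.096)[0]+P(((l+r)/2,b),.096)[0])/2)
print('ret handle',P((541,340),.131),'yel handle',P((713,340),.131))
job.close_job()
E
```

```text
w y 0.0944 w 0.0436 x mid 0.002850000000000002
b y 0.048249999999999994 w 0.0445 x mid -0.0006999999999999992
g y -0.00115 w 0.043899999999999995 x mid -0.00040000000000000105
ret y -0.0481 w 0.041999999999999996 x mid 0.0013999999999999985
yel y -0.09525 w 0.0411 x mid 0.0006499999999999978
ret handle [ 0.003  -0.0479] yel handle [ 0.003  -0.0964]
the job is handed in; nothing more can be done
```

The job is done and handed in, at about 33.7 s of the 64 s allowed. I did not get a verdict back.

- **Spray can:** I lifted it out of the rack and set it on the black mat. The last picture shows it standing upright and released there.
- **Row of cases:** I slid white, then blue, then green along to the red end by their handles.
- **Returned case:** I drew it out of the pocket along its own axis and lowered it between the first yellow case and green until the wrist force showed it resting on the floor, then released it.

**Last checks (wrist camera):**

| Case | y in rack (mm) | Offset from centre line (mm) |
|---|---|---|
| White | 94 | 2.9 |
| Blue | 48 | -0.7 |
| Green | -1 | -0.4 |
| Returned | -48 | 1.4 |
| First yellow | -95 | 0.7 |

- The returned case sits about 47 mm from the first yellow one by the shell edges, and 48.5 mm by the handles. The limit is 40 to 66 mm.
- All five cases look upright and square, and the gripper is clear of everything.
- Tilt was judged only by eye. I did not measure the bystanders' positions; in the pictures they look undisturbed.

**What disagreed or went wrong:**
- **Fingertips:** they appeared about 16 to 18 mm behind the TCP, not 14 mm ahead as stated. My first grasp of the white case therefore closed above its handle and moved nothing. I gripped lower after that.
- **Blue case:** my first slide tilted it by an estimated 0.2 to 0.3 rad, below the 0.5 rad limit. I released it so it settled flat, then slid it again with a deeper grip.
- **Lift while sliding:** for that second blue slide and for green, I commanded the gripper 1.5 mm up to take weight off the floor. Those two may have been just clear of the floor as they moved.

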